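Feed a finished test cut into the scrap box through its dust flap

ROBOT

A 6-joint arm with a two-finger parallel gripper is mounted at the origin on the work surface. World frame = base frame: x ahead of the robot, y to its left, z up, the work surface at z = 0. Lengths are in m, angles in rad, forces in N, time in s.
With the tool pointing down it reaches from about 0.3 to 0.775 m from the base axis. Payload 14.6 kg.
Tool frame: the origin (TCP) lies on the front face of the gripper's body, between the roots of the fingers; the fingertips stand 97 mm ahead of it and the grasp point (between the pads) lies 78 mm ahead of it; z points along the fingers, y is the direction in which the jaws open and shut (so a half turn about z gives the same grasp; the last joint's range is limited). The gripper opens to 94 mm and grips with 3 to 60 N. Pads are 16 mm wide; open, the fingers measure 119 mm over their backs; the gripper's body (75 mm by 177 mm) begins 78 mm behind the grasp point.
Start: joints at [-1.251, 0.3, 1.521, -0, 1.321, -0.067], TCP at [0.207, -0.509, 0.303] pointing down, gripper open.
Joint ranges: [-3.03, 3.03], [-0.79, 2.21], [0.23, 2.52], [-1.04, 4.18], [0, 3.07], [-2.55, 2.55]. Speed limits (rad/s): [2.22, 2.22, 2.57, 3.14, 3.14, 3.14].

INTERFACE

Orientations are given as [roll, pitch, yaw] about the fixed x, y, z axes, in that order (R = Rz(yaw) Ry(pitch) Rx(roll)).
In Python, from station import ctrl gives the robot as it stands. The module is installed in compiled form; this text tells all that it offers.
- The arm moves only by the shell command python3 -m pendant 'ROWS' [FORCE]. ROWS is JSON, a list of rows, each an object of numbers: "rx", "ry", "rz": the turn, a rotation vector about the tool's x, y, z each as a share of 4 degrees, from -1 to 1; "tx", "ty", "tz": the shift along the tool's x, y, z each as a share of 0.04 m, from -1 to 1; "grip": the gripper command: -1 is fully open, 1 is shut, values between are in proportion. A call has 1 to 8 rows; each row shifts and turns the pose as measured when the row begins, along the tool's axes as they then stand; what a row does not reach is not made up. A row lasts 1/12 s, in which the tool goes at most 41.7 mm and 7.16 degrees, less where a joint would pass 70% of its speed; a pose out of reach is approached as far as the arm can. A call with a number of a shift or a turn outside -1 to 1 is refused whole. A call with a gripper value outside its range is refused whole. The fingers move at their own pace and stop on an object; FORCE is the grip in N (left out, the last holds). Time passes only in rows, so rows that do not move let the fingers close. It gives the time, the measured TCP pose, the force and the opening at its end, in the units of the state.
- ctrl.get_obs(): the state, without advancing time (a new reading comes with each control period).
- ctrl.camera(name): name is "scene" or "top" or "wrist"; returns a dict with "pixels" (384x512x3 uint8, blue, green, red), "fx", "fy", "cx", "cy" (pixels), "world_from_camera" (4x4, takes a point from camera to world coordinates). Camera axes: x right, y up, looking along -z (the intrinsics and any distortion apply to the point x, -y, -z); pixel columns grow to the right and rows downward; lengths in m; the calibration is good to about 2 mm. The wrist camera is an equidistant fisheye: a pixel r from the principal point sees the ray r / f radians off the axis. A picture is of the moment at which its call begins. There is no depth.
- ctrl.hand_in(): hands the job in, once; it reports no verdict.
The state is a dict: "time_s": time; "qpos": joint angles; "joint_vel": joint speeds; "tau": joint torques, N m; "ee_pos": TCP position; "eef_rot": TCP orientation; "force": force on the tool from outside, world axes, zero at the start; "moment": the same for the moment, N m; "grip_width": finger opening in m.
Only numpy, scipy, OpenCV 4.12 (cv2) and the standard library are available. Lean on these libraries where they do the work, as an engineer would, in place of code of your own. Each camera call takes 0.05 s, during which the arm holds its last target.

TASK

The test cut, the short wooden offcut with a groove running along the middle of its top, is finished with. Lay it on the ledge of the plywood scrap box, in front of the dust flap, then push it in through the flap so that it drops into the box and the flap swings shut behind it. The plain block of the same size, without a groove, is still needed: leave it where it lies.

Things in the scene. Friction and masses are not known exactly. Their poses are not given: they have to be found in the camera images.
- test_piece: The grooved offcut to throw away: brown wood block 76 mm long (its x), 44 mm wide (its y), 30 mm high, about 0.1 kg, lying flat on the bench, with a groove 16 mm wide and 14 mm deep along the whole length of its top. Origin at the centre of its underside; z up. Grip it across its 44 mm width.
- plain_piece: Look-alike that must stay: plain brown wood block of the same 76 x 44 x 30 mm, without a groove. Origin at the centre of its underside, x along its length. A stepped offcut and an upright dowel stub (34 mm diameter, 50 mm high) also lie near.
- sill (a point): Fixed plywood scrap box: middle of the edge where its flat ledge ends at the port, on the ledge's top, 90 mm above the bench. x points level into the box (push this way), z up. Ledge: 140 mm wide, 165 mm long to -x, no guides. Port: 100 mm wide, 60 high. Front frame at x = 0 to 12 mm; clear roof to x = 185, its top 68 mm above the ledge. Past x = 0 there is no ledge: the floor is 82 mm lower.
- flap (a joint): Aluminium flap in the port, 94 mm wide, 57 high, its hinge along the upper edge 6 mm behind the sill edge and 60 mm above the ledge. 0 = shut (upright); it swings inward and up, to 1.4 rad; a weak spring (0.01 to 0.03 N m) shuts it. Under 5 N pushes the block through; once its middle is past the sill it tips in. A pusher can follow up to the sill edge, not under the roof.
Mind the look-alikes: they are no part of the job. What is shaped like the test_piece but blue or green is not meant.

How it is judged:
On the way, in this order (a step that is already met when the one before it is completed fails the run):
1. the test cut lies on the ledge in front of the shut flap (x of test_piece in the frame of sill between -0.15 and -0.03 m and y of test_piece in the frame of sill between -0.06 and 0.06 m and z of test_piece in the frame of sill between -0.01 and 0.012 m and angle between test_piece's own z axis and vertical below 0.2 rad and value of joint flap below 0.15 rad), for 0.2 s.
2. the test cut pushes the flap open on its way through the port (x of test_piece in the frame of sill between -0.045 and 0.15 m and y of test_piece in the frame of sill between -0.06 and 0.06 m and value of joint flap above 0.4 rad).
At the end, for the whole second after the job is handed in: The test cut lies at rest inside the scrap box, below the level of the sill (its origin at least 20 mm below the ledge's top), and the flap is shut (within 0.08 rad); the plain block has not been moved more than 30 mm (x of test_piece in the frame of sill between 0 and 0.185 m and y of test_piece in the frame of sill between -0.07 and 0.07 m and z of test_piece in the frame of sill below -0.02 m and value of joint flap below 0.08 rad and linear speed of test_piece below 0.02 m/s); the robot touches nothing.
It fails at once if the plain block is moved more than 30 mm (distance of plain_piece from where it was at the start of the episode above 0.03 m).
It also fails if it takes over 45 s, if anything falls off the work surface, if the arm or the gripper's body presses on something with over 40 N, if the wrist force passes 120 N, or if a joint passes its speed limit or range.

## Working session

There is one attempt and no reset: what is moved stays moved. The work goes in short steps, Python scripts to look and compute and a shell command to move; the robot and the scene stay as the last step left them, time stands still between calls to the robot, and variables do not carry over. Pictures are saved under pics/ and viewed, and the job is handed in when it is done.

```bash
mkdir -p pics; ls; python3 - <<'E'
from station import ctrl
import cv2,numpy as np
for n in ["scene","top","wrist"]:
    c=ctrl.camera(n); cv2.imwrite(f"pics/{n}0.png",c["pixels"])
    print(n,c["fx"],c["fy"],c["cx"],c["cy"],np.round(c["world_from_camera"],4).tolist(),[k for k in c])
o=ctrl.get_obs();print(o)
E
```

```text
pics
scene 496.63055473640134 496.63055473640134 244.7506422307163 192.0840419700973 [[0.4769, -0.5278, 0.7029, 1.3982], [0.8789, 0.2957, -0.3743, -0.4031], [-0.0103, 0.7963, 0.6049, 0.8687], [0.0, 0.0, 0.0, 1.0]] ['pixels', 'fx', 'fy', 'cx', 'cy', 'world_from_camera']
top 466.02843768322134 466.02843768322134 252.74681928078573 192.26131018872232 [[0.0126, 0.9911, -0.1327, 0.3543], [-0.9999, 0.0135, 0.0061, 0.0831], [0.0079, 0.1326, 0.9911, 1.2103], [0.0, 0.0, 0.0, 1.0]] ['pixels', 'fx', 'fy', 'cx', 'cy', 'world_from_camera']
wrist 297.3186396354542 297.3186396354542 254.8236588865657 196.96443784153365 [[0.3762, 0.8895, 0.2593, 0.2834], [-0.9265, 0.3613, 0.1048, -0.4785], [-0.0005, -0.2797, 0.9601, 0.3841], [0.0, 0.0, 0.0, 1.0]] ['pixels', 'fx', 'fy', 'cx', 'cy', 'world_from_camera']
{'time_s': 0.15, 'qpos': array([-1.25062102e+00,  3.00319574e-01,  1.52139507e+00, -3.33720785e-05,
        1.32071734e+00, -6.66155448e-02]), 'joint_vel': array([-8.32054482e-05, -2.67269255e-03, -1.95595521e-03,  3.75372219e-05,
       -1.53535097e-03, -6.87297441e-05]), 'tau': array([ 3.67971170e-04, -5.31957901e+01, -3.52818239e+01,  7.08138244e-02,
        2.36597622e-02, -7.60589501e-05]), 'ee_pos': array([ 0.20742073, -0.50927388,  0.30224811]), 'eef_rot': array([-3.14075303e+00, -2.36158599e-05,  3.86799111e-01]), 'force': array([ 1.15695905, -0.16907923,  0.28313894]), 'moment': array([-0.0116058 , -0.03441   , -0.00232651]), 'grip_width': 0.09402830842846946}
```

View pics/scene0.png

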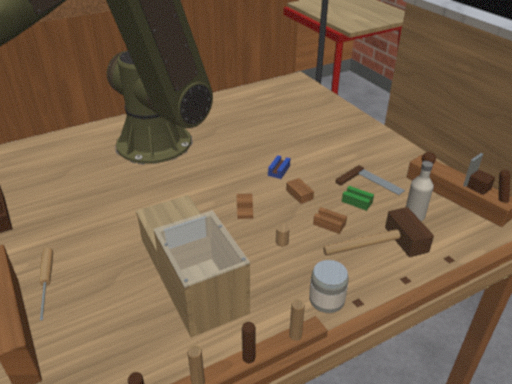

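View pics/top0.png

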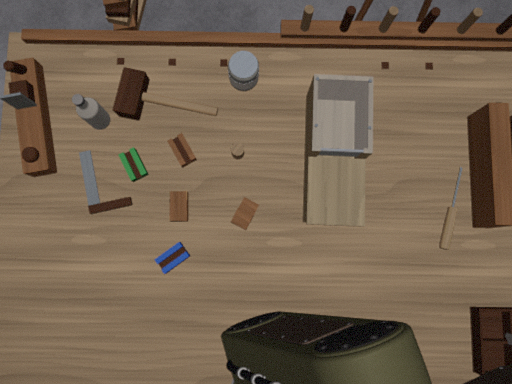

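View pics/wrist0.png

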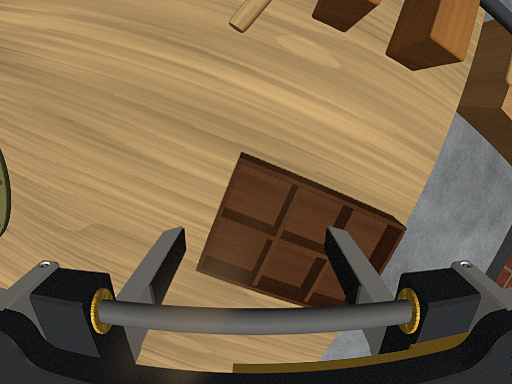

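Candidates in the top view: brown blocks at (181,150), (179,206) and (245,213). The dowel is at (238,151), and the blue (172,257) and green (133,164) grooved ones don't count. I'll check close crops.

```bash
python3 - <<'E'
import cv2,numpy as np
a=cv2.imread("pics/top0.png")[125:235,140:275]; b=cv2.imread("pics/scene0.png")[165:250,225:360]
r=lambda i:cv2.resize(i,None,fx=5,fy=5,interpolation=cv2.INTER_CUBIC)
cv2.imwrite("pics/ca.png",r(a));cv2.imwrite("pics/cb.png",r(b))
E
```

```text
(no output)
```

View pics/ca.png

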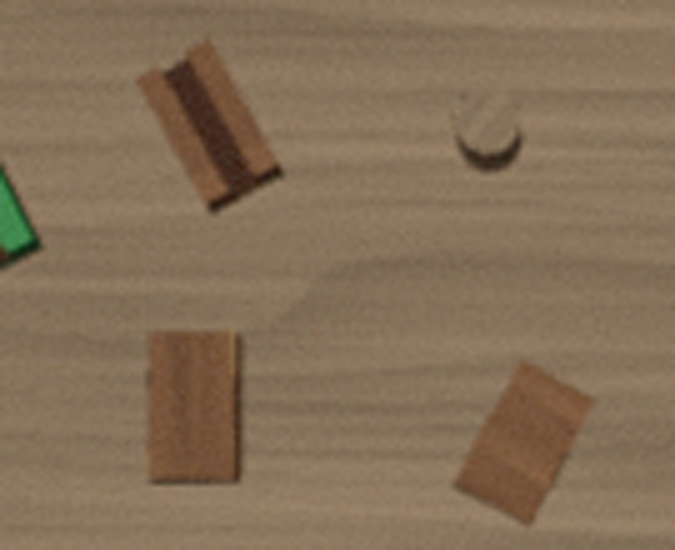

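View pics/cb.png

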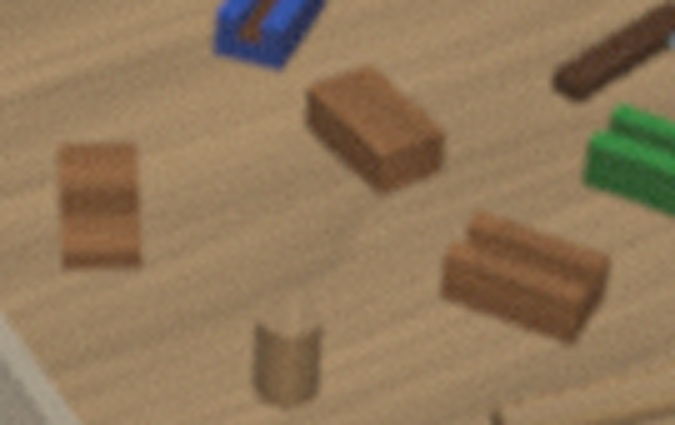

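```bash
cat > h.py <<'E'
import cv2,numpy as np
from station import ctrl
def ray(c,u,v):
    M=np.array(c["world_from_camera"]);d=np.array([(u-c["cx"])/c["fx"],-(v-c["cy"])/c["fy"],-1.])
    return M[:3,3],M[:3,:3]@d
def plane(c,u,v,z):
    o,d=ray(c,u,v);return o+d*(z-o[2])/d[2]
def proj(c,p):
    M=np.array(c["world_from_camera"]);q=M[:3,:3].T@(np.array(p)-M[:3,3])
    return c["cx"]-c["fx"]*q[0]/q[2],c["cy"]+c["fy"]*q[1]/q[2]
E
python3 - <<'E'
from h import *
c=ctrl.camera("top");im=c["pixels"]
g=im[135:170,160:205]
hsv=cv2.cvtColor(im,cv2.COLOR_BGR2HSV)
print(hsv[150,172],hsv[150,182],hsv[150,190],hsv[150,210],hsv[206,179])
m=((hsv[...,0]<13)&(hsv[...,1]>85)).astype(np.uint8)*255
cv2.imwrite("pics/m.png",m)
cs,_=cv2.findContours(m,cv2.RETR_EXTERNAL,cv2.CHAIN_APPROX_NONE)
for k in cs:
    if cv2.contourArea(k)>150:
        r=cv2.minAreaRect(k)
        if 160<r[0][0]<260 and 130<r[0][1]<230:
            print(r)
            P=np.array([plane(c,*p,.03)[:2] for p in cv2.boxPoints(r)])
            print(P.round(4).tolist(),P.mean(0).round(4),[np.linalg.norm(P[i]-P[i-1]).round(4) for i in range(4)])
s=im[65:235,295:385];cv2.imwrite("pics/box.png",cv2.resize(s,None,fx=3.5,fy=3.5,interpolation=cv2.INTER_CUBIC))
c2=ctrl.camera("scene");s=c2["pixels"][190:335,130:255];cv2.imwrite("pics/box2.png",cv2.resize(s,None,fx=4,fy=4,interpolation=cv2.INTER_CUBIC))
E
```

```text
[ 12 102 128] [  9 112  73] [ 12 125 116] [ 16  82 140] [ 14 132 120]
((181.783203125, 150.12551879882812), (29.69778823852539, 15.258831977844238), 59.931419372558594)
[[0.643, 0.2976], [0.6638, 0.2641], [0.5964, 0.2236], [0.5759, 0.2569]] [0.6198 0.2605] [np.float64(0.0785), np.float64(0.0394), np.float64(0.0786), np.float64(0.0391)]
```

View pics/box.png

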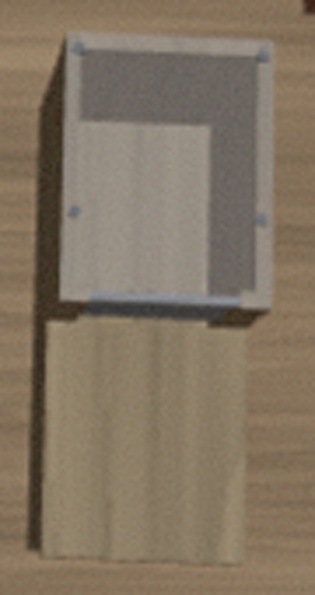

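View pics/box2.png

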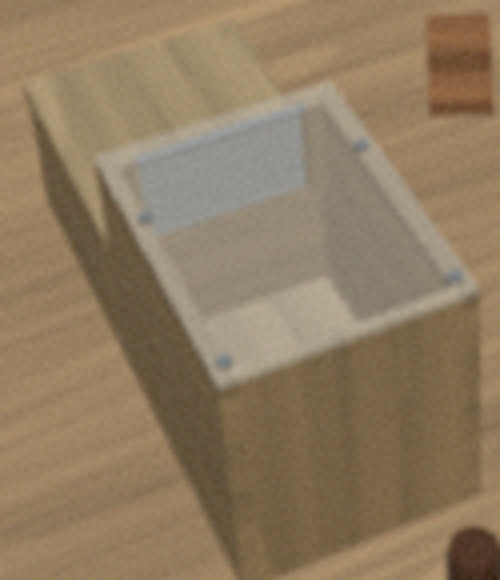

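```bash
python3 - <<'E'
from h import *
c=ctrl.camera("top");s=ctrl.camera("scene")
f=lambda u,v:(295+u/3.5,65+v/3.5)
for n,z,L in (("roof",.158,[(66,35),(272,40),(271,303),(60,298)]),("ledge",.09,[(48,320),(246,322),(243,563),(41,558)])):
    P=np.array([plane(c,*f(*p),z) for p in L])
    print(n,P[:,:2].round(4).tolist(),[np.linalg.norm(P[i]-P[i-1]).round(4) for i in range(4)])
g=lambda u,v:(130+u/4,190+v/4)
for n,z,L in (("roof",.158,[(218,388),(480,292),(330,82),(98,158)]),("ledge",.09,[(25,92),(235,25)])):
    P=np.array([plane(s,*g(*p),z) for p in L])
    print(n,P[:,:2].round(4).tolist(),[np.linalg.norm(P[i]-P[i-1]).round(4) for i in range(4 if n=="roof" else 2)])
# test piece: from scene crop top corners
h=lambda u,v:(225+u/5,165+v/5)
for q,off,L in ((c,lambda u,v:(140+u/5,125+v/5),[(137,77),(208,38),(282,170),(212,205)]),(s,h,[(445,252),(482,212),(608,255),(570,305)])):
    P=np.array([plane(q,*off(*p),.03) for p in L]);print(P[:,:2].round(4).tolist(),P.mean(0).round(4),[np.linalg.norm(P[i]-P[i-1]).round(4) for i in range(4)])
E
```

```text
roof [[0.7764, -0.0641], [0.775, -0.2033], [0.5938, -0.1987], [0.5952, -0.0593]] [np.float64(0.1813), np.float64(0.1391), np.float64(0.1813), np.float64(0.1394)]
ledge [[0.5949, -0.06], [0.5954, -0.199], [0.4264, -0.1937], [0.428, -0.0546]] [np.float64(0.1669), np.float64(0.139), np.float64(0.1691), np.float64(0.139)]
roof [[0.7776, -0.2045], [0.7826, -0.0655], [0.5971, -0.0596], [0.5944, -0.197]] [np.float64(0.1834), np.float64(0.1391), np.float64(0.1856), np.float64(0.1374)]
ledge [[0.4374, -0.1952], [0.4384, -0.0552]] [np.float64(0.14), np.float64(0.14)]
[[0.6449, 0.2985], [0.6661, 0.2625], [0.5969, 0.2221], [0.578, 0.2575]] [0.6215 0.2602 0.03  ] [np.float64(0.0784), np.float64(0.0419), np.float64(0.0802), np.float64(0.0401)]
[[0.6012, 0.2262], [0.5834, 0.2626], [0.6448, 0.2991], [0.6671, 0.2576]] [0.6241 0.2614 0.03  ] [np.float64(0.073), np.float64(0.0405), np.float64(0.0715), np.float64(0.0471)]
```

Test piece: grooved brown at top (182,150), world about (0.622, 0.260), length along 0.54 rad. The plain one is at (179,206) and the stepped one at (245,213). Sill is about (0.595, -0.129), yaw about -0.03. First I'll turn, then travel.

```bash
cat > d.py <<'E'
import sys;from h import *
from scipy.spatial.transform import Rotation as R
# usage: d.py x y z yaw : prints shares
o=ctrl.get_obs();t=np.array([float(a) for a in sys.argv[1:4]]);yaw=float(sys.argv[4])
Rc=R.from_euler("xyz",o["eef_rot"]);Rt=R.from_euler("xyz",[np.pi,0,yaw])
print("t",o["time_s"],"pos",o["ee_pos"].round(4),"rot",o["eef_rot"].round(3),"F",o["force"].round(1),"w",round(o["grip_width"],4),"q",o["qpos"].round(2))
print("shift shares",(Rc.inv().apply(t-o["ee_pos"])/.04).round(2),"turn shares",(np.degrees((Rc.inv()*Rt).as_rotvec())/4).round(2))
E
python3 -m pendant '[{"rz":-0.7,"tx":0.85,"ty":-0.4,"grip":-1},{"rz":-0.7,"tx":0.85,"ty":-0.5,"grip":-1},{"rz":-0.7,"tx":0.85,"ty":-0.5,"grip":-1},{"tx":0.85,"ty":-0.51,"grip":-1},{"tx":0.85,"ty":-0.51,"grip":-1},{"tx":0.85,"ty":-0.51,"grip":-1}]' 20
python3 d.py 0.622 0.260 0.2 0.537
```

```text
t 0.35 pos [ 0.2075 -0.5093  0.3025] rot [-3.141  0.     0.387] F [-0.1 -0.3 -0.1] w 0.0937 q [-1.25  0.3   1.52 -0.    1.32 -0.07]
shift shares [ 16.85 -13.9    2.57] turn shares [-0.   -0.   -2.15]$[0]: bad value
```

```bash

python3 -m pendant '[{"rx":0,"ry":0,"rz":-0.7,"tx":0.85,"ty":-0.4,"tz":0,"grip":-1},{"rx":0,"ry":0,"rz":-0.7,"tx":0.85,"ty":-0.5,"tz":0,"grip":-1},{"rx":0,"ry":0,"rz":-0.7,"tx":0.85,"ty":-0.5,"tz":0,"grip":-1},{"rx":0,"ry":0,"rz":0,"tx":0.85,"ty":-0.5,"tz":0,"grip":-1}]' 20
python3 d.py 0.622 0.260 0.2 0.537
```

```text
time_s: 0.68
ee_pos: [0.2944, -0.3813, 0.3011]
eef_rot: [-3.14, 0.001, 0.531]
force: [0.5, -0.2, -0.0]
grip_width: 0.0939
t 0.6833 pos [ 0.2944 -0.3813  0.3011] rot [-3.14e+00  1.00e-03  5.31e-01] F [ 0.5 -0.2 -0. ] w 0.0939 q [-0.99  0.15  1.71 -0.    1.28  0.05]
shift shares [15.19 -9.67  2.53] turn shares [-0.02  0.01 -0.08]
```

All keys are needed. Carrying on.

```bash

python3 -m pendant '[{"rx":0,"ry":0,"rz":0,"tx":0.84,"ty":-0.54,"tz":0,"grip":-1},{"rx":0,"ry":0,"rz":0,"tx":0.84,"ty":-0.54,"tz":0,"grip":-1},{"rx":0,"ry":0,"rz":0,"tx":0.84,"ty":-0.54,"tz":0,"grip":-1},{"rx":0,"ry":0,"rz":0,"tx":0.84,"ty":-0.54,"tz":0,"grip":-1},{"rx":0,"ry":0,"rz":0,"tx":0.84,"ty":-0.54,"tz":0,"grip":-1},{"rx":0,"ry":0,"rz":0,"tx":0.84,"ty":-0.54,"tz":0,"grip":-1},{"rx":0,"ry":0,"rz":0,"tx":0.84,"ty":-0.54,"tz":0,"grip":-1},{"rx":0,"ry":0,"rz":0,"tx":0.84,"ty":-0.54,"tz":0,"grip":-1}]' 20
python3 -m pendant '[{"rx":0,"ry":0,"rz":0,"tx":0.84,"ty":-0.54,"tz":0,"grip":-1},{"rx":0,"ry":0,"rz":0,"tx":0.84,"ty":-0.54,"tz":0,"grip":-1},{"rx":0,"ry":0,"rz":0,"tx":0.84,"ty":-0.54,"tz":0,"grip":-1},{"rx":0,"ry":0,"rz":0,"tx":0.84,"ty":-0.54,"tz":0,"grip":-1},{"rx":0,"ry":0,"rz":0,"tx":0.84,"ty":-0.54,"tz":0,"grip":-1},{"rx":0,"ry":0,"rz":0,"tx":0.84,"ty":-0.54,"tz":0,"grip":-1}]' 20
python3 d.py 0.622 0.260 0.2 0.537
```

```text
time_s: 1.35
ee_pos: [0.4415, -0.082, 0.3022]
eef_rot: [3.14, -0.001, 0.53]
force: [0.1, -0.8, -0.7]
grip_width: 0.0938
time_s: 1.85
ee_pos: [0.5514, 0.1428, 0.3034]
eef_rot: [3.138, -0.004, 0.531]
force: [0.2, -1.0, 0.7]
grip_width: 0.0939
t 1.85 pos [0.5514 0.1428 0.3034] rot [ 3.138 -0.004  0.531] F [ 0.2 -1.   0.7] w 0.0939 q [ 0.19  0.34  1.46 -0.    1.33  1.23]
shift shares [ 3.   -1.64  2.59] turn shares [ 0.05 -0.05 -0.09]
```

```bash

python3 -m pendant '[{"rx":0,"ry":0,"rz":0,"tx":0.84,"ty":-0.46,"tz":0.2,"grip":-1},{"rx":0,"ry":0,"rz":0,"tx":0.84,"ty":-0.46,"tz":0.4,"grip":-1},{"rx":0,"ry":0,"rz":0,"tx":0.8,"ty":-0.46,"tz":0.4,"grip":-1},{"rx":0,"ry":0,"rz":0,"tx":0.5,"ty":-0.3,"tz":0.8,"grip":-1},{"rx":0,"ry":0,"rz":0,"tx":0,"ty":0,"tz":0.4,"grip":-1},{"rx":0,"ry":0,"rz":0,"tx":0,"ty":0,"tz":0,"grip":-1}]' 20
python3 d.py 0.622 0.260 0.2 0.537
python3 - <<'E'
from h import *
for n in ("wrist","scene","top"):
    cv2.imwrite(f"pics/{n}1.png",ctrl.camera(n)["pixels"])
E
```

```text
time_s: 2.35
ee_pos: [0.6229, 0.274, 0.2118]
eef_rot: [3.138, -0.007, 0.538]
force: [-0.7, -0.5, -0.5]
grip_width: 0.0937
t 2.35 pos [0.6229 0.274  0.2118] rot [ 3.138 -0.007  0.538] F [-0.7 -0.5 -0.5] w 0.0937 q [ 0.36  0.67  1.2  -0.    1.27  1.39]
shift shares [-0.2   0.29  0.29] turn shares [ 0.05 -0.09  0.01]
```

View pics/wrist1.png

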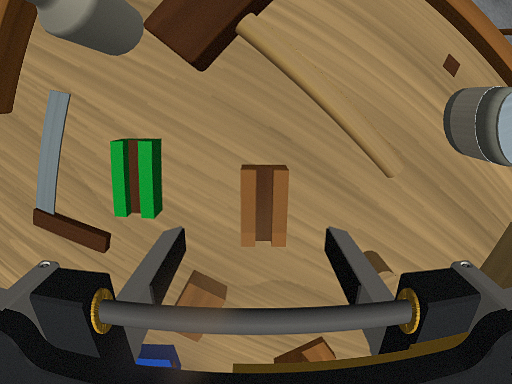

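Wrist view: the grooved brown block is at (264,205), aligned with the jaws. I'll compute its pose by fisheye.

```bash
cat >> h.py <<'E'
def wplane(c,u,v,z):
    dx,dy=u-c["cx"],v-c["cy"];r=np.hypot(dx,dy);th=r/c["fx"]
    d=np.array([np.sin(th)*dx/r,-np.sin(th)*dy/r,-np.cos(th)])
    M=np.array(c["world_from_camera"]);o=M[:3,3];d=M[:3,:3]@d
    return o+d*(z-o[2])/d[2]
E
python3 - <<'E'
from h import *
c=ctrl.camera("wrist");im=c["pixels"]
cv2.imwrite("pics/wc.png",cv2.resize(im[150:260,220:310],None,fx=5,fy=5,interpolation=cv2.INTER_CUBIC))
E
```

```text
(no output)
```

View pics/wc.png

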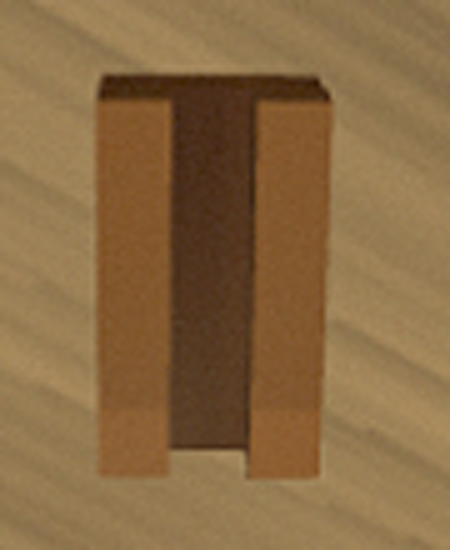

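```bash

python3 - <<'E'
from h import *
c=ctrl.camera("wrist")
P=np.array([wplane(c,220+u/5,150+v/5,.03) for u,v in [(97,100),(330,100),(320,477),(99,474)]])
print(P[:,:2].round(4).tolist(),P.mean(0).round(4),[np.linalg.norm(P[i]-P[i-1]).round(4) for i in range(4)])
d=P[0]+P[1]-P[2]-P[3];print(np.arctan2(d[1],d[0]))
E
python3 d.py 0.622 0.260 0.101 0.537
```

```text
[[0.6445, 0.3001], [0.6666, 0.2629], [0.601, 0.2237], [0.5792, 0.2623]] [0.6228 0.2622 0.03  ] [np.float64(0.0755), np.float64(0.0432), np.float64(0.0764), np.float64(0.0443)]
0.5320155697488456
t 2.6 pos [0.6239 0.2725 0.2181] rot [ 3.136 -0.014  0.536] F [-0.1  0.  -0.9] w 0.094 q [ 0.36  0.66  1.2  -0.    1.27  1.39]
shift shares [-0.24  0.23  2.93] turn shares [ 0.08 -0.2  -0.02]
```

```bash

python3 -m pendant '[{"rx":0.08,"ry":-0.2,"rz":0,"tx":-0.15,"ty":0.2,"tz":0.7,"grip":-1},{"rx":0,"ry":0,"rz":0,"tx":0,"ty":0,"tz":0.7,"grip":-1},{"rx":0,"ry":0,"rz":0,"tx":0,"ty":0,"tz":0.4,"grip":-1},{"rx":0,"ry":0,"rz":0,"tx":0,"ty":0,"tz":0,"grip":-1}]' 20
python3 d.py 0.6228 0.2618 0.101 0.534
```

```text
time_s: 2.93
ee_pos: [0.6256, 0.2603, 0.1534]
eef_rot: [3.139, -0.013, 0.533]
force: [0.4, -1.0, 0.1]
grip_width: 0.0941
t 2.9333 pos [0.6256 0.2603 0.1534] rot [ 3.139 -0.013  0.533] F [ 0.4 -1.   0.1] w 0.0941 q [0.34 0.72 1.26 0.   1.15 1.38]
shift shares [-0.06 -0.07  1.31] turn shares [ 0.03 -0.19 -0.02]
```

```bash

python3 -m pendant '[{"rx":0,"ry":-0.25,"rz":0,"tx":-0.06,"ty":-0.05,"tz":0.5,"grip":-1},{"rx":0,"ry":-0.1,"rz":0,"tx":0,"ty":0,"tz":0.4,"grip":-1},{"rx":0,"ry":0,"rz":0,"tx":0,"ty":0,"tz":0.2,"grip":-1},{"rx":0,"ry":0,"rz":0,"tx":0,"ty":0,"tz":0,"grip":-1}]' 20
python3 d.py 0.6228 0.2618 0.101 0.534
```

```text
time_s: 3.27
ee_pos: [0.625, 0.2597, 0.1149]
eef_rot: [3.138, 0.003, 0.53]
force: [-0.1, -0.5, -0.3]
grip_width: 0.0944
t 3.2667 pos [0.625  0.2597 0.1149] rot [3.138e+00 3.000e-03 5.300e-01] F [-0.1 -0.5 -0.3] w 0.0944 q [ 0.34  0.77  1.27 -0.    1.11  1.38]
shift shares [-0.02 -0.08  0.35] turn shares [ 0.06  0.04 -0.06]
```

```bash

python3 -m pendant '[{"rx":0,"ry":0,"rz":0,"tx":0,"ty":-0.08,"tz":0.35,"grip":-1},{"rx":0,"ry":0,"rz":0,"tx":0,"ty":0,"tz":0,"grip":-1},{"rx":0,"ry":0,"rz":0,"tx":0,"ty":0,"tz":0,"grip":1},{"rx":0,"ry":0,"rz":0,"tx":0,"ty":0,"tz":0,"grip":1},{"rx":0,"ry":0,"rz":0,"tx":0,"ty":0,"tz":0,"grip":1},{"rx":0,"ry":0,"rz":0,"tx":0,"ty":0,"tz":0,"grip":1},{"rx":0,"ry":0,"rz":0,"tx":0,"ty":0,"tz":0,"grip":1},{"rx":0,"ry":0,"rz":0,"tx":0,"ty":0,"tz":0,"grip":1}]' 20
python3 d.py 0.6228 0.2618 0.25 0.534
```

```text
time_s: 3.93
ee_pos: [0.6249, 0.2632, 0.1044]
eef_rot: [3.137, -0.004, 0.53]
force: [0.3, -0.1, -0.2]
grip_width: 0.0571
t 3.9333 pos [0.6249 0.2632 0.1044] rot [ 3.137 -0.004  0.53 ] F [ 0.3 -0.1 -0.2] w 0.0571 q [ 0.35  0.78  1.27 -0.    1.08  1.39]
shift shares [-0.05  0.02 -3.64] turn shares [ 0.07 -0.06 -0.06]
```

```bash

python3 -m pendant '[{"rx":0,"ry":0,"rz":0,"tx":0,"ty":0,"tz":0,"grip":1},{"rx":0,"ry":0,"rz":0,"tx":0,"ty":0,"tz":0,"grip":1},{"rx":0,"ry":0,"rz":0,"tx":0,"ty":0,"tz":0,"grip":1},{"rx":0,"ry":0,"rz":0,"tx":0,"ty":0,"tz":0,"grip":1},{"rx":0,"ry":0,"rz":0,"tx":0,"ty":0,"tz":-0.3,"grip":1},{"rx":0,"ry":0,"rz":0,"tx":0,"ty":0,"tz":-0.7,"grip":1},{"rx":0,"ry":0,"rz":0,"tx":0,"ty":0,"tz":-0.9,"grip":1},{"rx":0,"ry":0,"rz":0,"tx":0,"ty":0,"tz":-0.9,"grip":1}]' 20
python3 -m pendant '[{"rx":0,"ry":0,"rz":0,"tx":0,"ty":0,"tz":-0.9,"grip":1},{"rx":0,"ry":0,"rz":0,"tx":0,"ty":0,"tz":-0.7,"grip":1},{"rx":0,"ry":0,"rz":0,"tx":0,"ty":0,"tz":-0.3,"grip":1}]' 20
python3 d.py 0.495 -0.126 0.25 -0.03
python3 - <<'E'
from h import *
for n in ("wrist","top"):
    cv2.imwrite(f"pics/{n}2.png",ctrl.camera(n)["pixels"])
E
```

```text
time_s: 4.6
ee_pos: [0.6218, 0.2624, 0.2128]
eef_rot: [3.14, 0.011, 0.53]
force: [0.4, -0.2, -1.3]
grip_width: 0.0437
time_s: 4.85
ee_pos: [0.622, 0.2629, 0.3005]
eef_rot: [3.138, 0.005, 0.53]
force: [1.1, 0.3, -0.6]
grip_width: 0.0439
t 4.85 pos [0.622  0.2629 0.3005] rot [3.138 0.005 0.53 ] F [ 1.1  0.3 -0.6] w 0.0439 q [ 0.35  0.59  1.11 -0.    1.44  1.39]
shift shares [-7.65  6.78  1.32] turn shares [0.06 0.05 8.02]
```

View pics/wrist2.png

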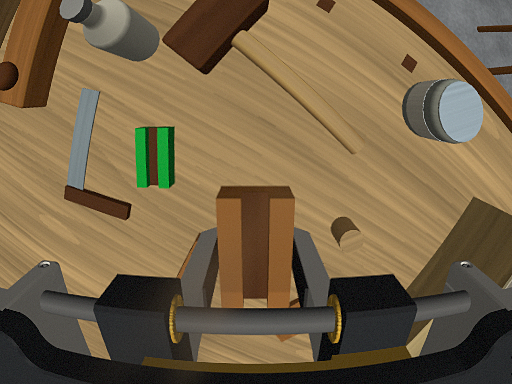

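```bash

python3 -m pendant '[{"rx":0,"ry":0,"rz":0.5,"tx":-0.35,"ty":0.3,"tz":0,"grip":1},{"rx":0,"ry":0,"rz":0.9,"tx":-0.6,"ty":0.6,"tz":0,"grip":1},{"rx":0,"ry":0,"rz":1,"tx":-0.6,"ty":0.7,"tz":0,"grip":1},{"rx":0,"ry":0,"rz":1,"tx":-0.6,"ty":0.75,"tz":0,"grip":1},{"rx":0,"ry":0,"rz":1,"tx":-0.5,"ty":0.8,"tz":0,"grip":1},{"rx":0,"ry":0,"rz":1,"tx":-0.4,"ty":0.8,"tz":0,"grip":1},{"rx":0,"ry":0,"rz":1,"tx":-0.3,"ty":0.8,"tz":0,"grip":1},{"rx":0,"ry":0,"rz":1,"tx":-0.3,"ty":0.8,"tz":0,"grip":1}]' 20
python3 d.py 0.505 -0.126 0.25 -0.03
```

```text
time_s: 5.62
ee_pos: [0.5413, -0.0007, 0.2888]
eef_rot: [3.135, 0.018, 0.001]
force: [0.5, -0.8, -1.6]
grip_width: 0.0443
t 5.6167 pos [ 0.5413 -0.0007  0.2888] rot [3.135e+00 1.800e-02 1.000e-03] F [ 0.5 -0.8 -1.6] w 0.0443 q [-0.07  0.3   1.55 -0.01  1.31  1.5 ]
shift shares [-0.89  3.12  1.01] turn shares [0.09 0.26 0.45]
```

```bash

python3 -m pendant '[{"rx":0.1,"ry":0.2,"rz":0.2,"tx":-0.25,"ty":0.8,"tz":0,"grip":1},{"rx":0,"ry":0,"rz":0.1,"tx":-0.2,"ty":0.8,"tz":0,"grip":1},{"rx":0,"ry":0,"rz":0,"tx":-0.2,"ty":0.7,"tz":0,"grip":1},{"rx":0,"ry":0,"rz":0,"tx":-0.15,"ty":0.3,"tz":0,"grip":1},{"rx":0,"ry":0,"rz":0,"tx":0,"ty":0,"tz":0,"grip":1}]' 20
python3 d.py 0.505 -0.126 0.204 -0.03
python3 - <<'E'
from h import *
for n in ("wrist","top"):
    cv2.imwrite(f"pics/{n}3.png",ctrl.camera(n)["pixels"])
E
```

```text
time_s: 6.03
ee_pos: [0.501, -0.1137, 0.2824]
eef_rot: [-3.139, 0.015, -0.032]
force: [0.8, 0.4, -0.7]
grip_width: 0.0438
t 6.0333 pos [ 0.501  -0.1137  0.2824] rot [-3.139  0.015 -0.032] F [ 0.8  0.4 -0.7] w 0.0438 q [-0.29  0.24  1.64 -0.    1.27  1.31]
shift shares [0.14 0.31 1.96] turn shares [-0.03  0.21 -0.03]
```

View pics/wrist3.png

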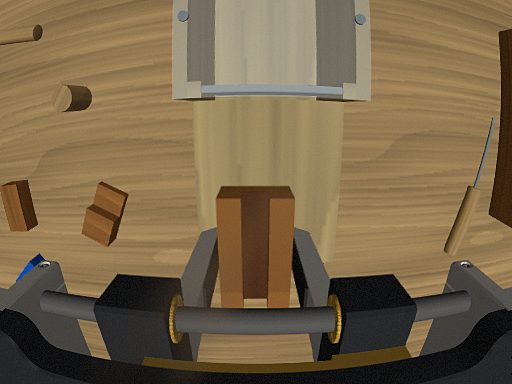

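The block is held at (256,245), over the ledge. Box front top edge runs (172,98)–(370,100), port bottom at about row 97.

```bash
python3 - <<'E'
from h import *
c=ctrl.camera("wrist")
for u,v,z in [(172,99,.158),(370,101,.158),(195,150,.09),(341,150,.09),(199,220,.09),(338,220,.09)]: print(wplane(c,u,v,z).round(4))
E
```

```text
[ 0.5953 -0.0567  0.158 ]
[ 0.5911 -0.1964  0.158 ]
[ 0.5491 -0.0567  0.09  ]
[ 0.5454 -0.1946  0.09  ]
[ 0.479  -0.0547  0.09  ]
[ 0.4743 -0.1948  0.09  ]
```

```bash

python3 -m pendant '[{"rx":0,"ry":0.2,"rz":0,"tx":0.14,"ty":0.27,"tz":0.4,"grip":1},{"rx":0,"ry":0,"rz":0,"tx":0,"ty":0,"tz":0.6,"grip":1},{"rx":0,"ry":0,"rz":0,"tx":0,"ty":0,"tz":0.4,"grip":1},{"rx":0,"ry":0,"rz":0,"tx":0,"ty":0,"tz":0.2,"grip":1},{"rx":0,"ry":0,"rz":0,"tx":0,"ty":0,"tz":0,"grip":1}]' 20
python3 d.py 0.504 -0.1245 0.195 -0.03
```

```text
time_s: 6.6
ee_pos: [0.5098, -0.1168, 0.2159]
eef_rot: [-3.139, -0.002, -0.022]
force: [0.8, 0.6, -1.9]
grip_width: 0.0439
t 6.6 pos [ 0.5098 -0.1168  0.2159] rot [-3.139e+00 -2.000e-03 -2.200e-02] F [ 0.8  0.6 -1.9] w 0.0439 q [-0.3   0.33  1.7   0.    1.12  1.3 ]
shift shares [-0.14  0.2   0.52] turn shares [-0.04 -0.03  0.11]
```

```bash

python3 -m pendant '[{"rx":0,"ry":0,"rz":0.1,"tx":-0.05,"ty":0.15,"tz":0.25,"grip":1},{"rx":0,"ry":0,"rz":0,"tx":0,"ty":0,"tz":0.15,"grip":1},{"rx":0,"ry":0,"rz":0,"tx":0,"ty":0,"tz":0,"grip":1}]' 20
python3 d.py 0.504 -0.1245 0.195 -0.03
python3 -m pendant '[{"rx":0,"ry":0,"rz":0,"tx":0,"ty":0,"tz":0.1,"grip":1},{"rx":0,"ry":0,"rz":0,"tx":0,"ty":0,"tz":0,"grip":1}]' 20
python3 d.py 0.504 -0.1245 0.195 -0.03
python3 - <<'E'
from h import *
for n in ("scene","wrist"):
    cv2.imwrite(f"pics/{n}4.png",ctrl.camera(n)["pixels"])
E
```

```text
time_s: 6.85
ee_pos: [0.5084, -0.1217, 0.1996]
eef_rot: [-3.139, -0.003, -0.027]
force: [0.3, 1.0, -1.2]
grip_width: 0.0438
t 6.85 pos [ 0.5084 -0.1217  0.1996] rot [-3.139e+00 -3.000e-03 -2.700e-02] F [ 0.3  1.  -1.2] w 0.0438 q [-0.31  0.35  1.71  0.    1.08  1.29]
shift shares [-0.11  0.07  0.11] turn shares [-0.04 -0.04  0.04]
time_s: 7.02
ee_pos: [0.5087, -0.1217, 0.1958]
eef_rot: [-3.139, -0.004, -0.027]
force: [0.1, 0.1, -1.9]
grip_width: 0.0438
t 7.0167 pos [ 0.5087 -0.1217  0.1958] rot [-3.139 -0.004 -0.027] F [ 0.1  0.1 -1.9] w 0.0438 q [-0.31  0.36  1.71  0.    1.07  1.29]
shift shares [-0.12  0.07  0.02] turn shares [-0.04 -0.05  0.04]
```

View pics/scene4.png

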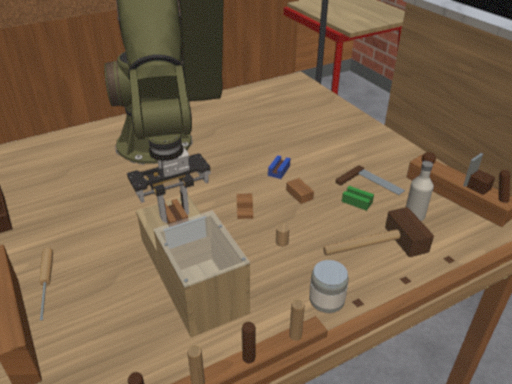

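View pics/wrist4.png

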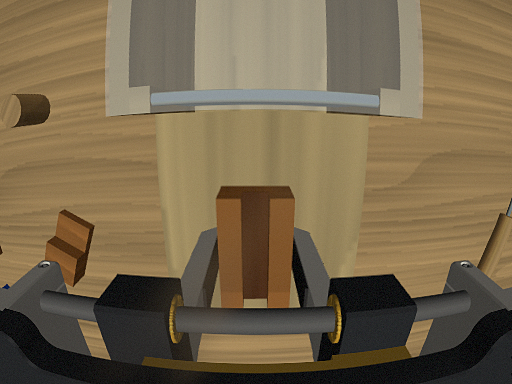

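Block (256,245) is above the ledge, centred within a few mm. I'll touch down gently.

```bash

python3 -m pendant '[{"rx":0,"ry":0,"rz":0,"tx":0,"ty":0.05,"tz":0.06,"grip":1},{"rx":0,"ry":0,"rz":0,"tx":0,"ty":0,"tz":0,"grip":1}]' 20
python3 -m pendant '[{"rx":0,"ry":0,"rz":0,"tx":0,"ty":0,"tz":0.06,"grip":1},{"rx":0,"ry":0,"rz":0,"tx":0,"ty":0,"tz":0,"grip":1}]' 20
```

```text
time_s: 7.28
ee_pos: [0.5093, -0.1239, 0.1949]
eef_rot: [-3.14, -0.007, -0.027]
force: [0.3, 0.7, -0.8]
grip_width: 0.0439
time_s: 7.45
ee_pos: [0.5099, -0.124, 0.1945]
eef_rot: [-3.14, -0.01, -0.027]
force: [-0.5, -0.7, -1.7]
grip_width: 0.0442
```

```bash

python3 -m pendant '[{"rx":0,"ry":0,"rz":0,"tx":0,"ty":0,"tz":0.1,"grip":1},{"rx":0,"ry":0,"rz":0,"tx":0,"ty":0,"tz":0,"grip":1},{"rx":0,"ry":0,"rz":0,"tx":0,"ty":0,"tz":0,"grip":1}]' 20
python3 -c "
from h import *
c=ctrl.camera('scene')['pixels'][150:250,120:230];cv2.imwrite('pics/s5.png',cv2.resize(c,None,fx=5,fy=5,interpolation=cv2.INTER_CUBIC))"
```

```text
time_s: 7.7
ee_pos: [0.5111, -0.1243, 0.1929]
eef_rot: [-3.141, -0.015, -0.027]
force: [0.2, 0.2, -1.5]
grip_width: 0.044
```

View pics/s5.png

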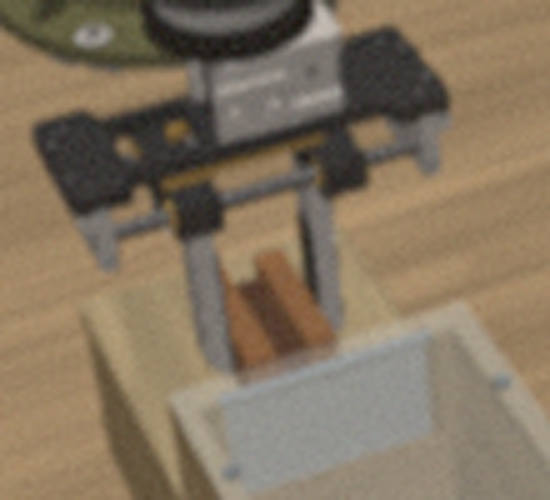

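```bash

python3 -m pendant '[{"rx":0,"ry":-0.25,"rz":0,"tx":-0.1,"ty":0,"tz":0.05,"grip":1},{"rx":0,"ry":0,"rz":0,"tx":0,"ty":0,"tz":0,"grip":1}]' 20
python3 -m pendant '[{"rx":0,"ry":0,"rz":0,"tx":0,"ty":0,"tz":0.1,"grip":1},{"rx":0,"ry":0,"rz":0,"tx":0,"ty":0,"tz":0,"grip":1}]' 20
```

```text
time_s: 7.92
ee_pos: [0.5084, -0.1245, 0.1922]
eef_rot: [3.141, -0.002, -0.028]
force: [0.0, 0.4, -1.4]
grip_width: 0.044
time_s: 8.08
ee_pos: [0.5092, -0.1246, 0.19]
eef_rot: [3.14, -0.005, -0.028]
force: [0.1, 0.3, -2.4]
grip_width: 0.0442
```

```bash

python3 -m pendant '[{"rx":0,"ry":0,"rz":0,"tx":0,"ty":0,"tz":0.1,"grip":1},{"rx":0,"ry":0,"rz":0,"tx":0,"ty":0,"tz":0,"grip":1}]' 20
python3 -c "
from h import *
c=ctrl.camera('wrist')['pixels'];cv2.imwrite('pics/w6.png',c)
a=cv2.imread('pics/wrist4.png');cv2.imwrite('pics/w6c.png',np.hstack([cv2.resize(i[170:330,190:320],None,fx=3,fy=3) for i in (a,c)]))"
```

```text
time_s: 8.25
ee_pos: [0.5099, -0.1247, 0.1878]
eef_rot: [3.14, -0.008, -0.028]
force: [-0.1, 0.3, -1.5]
grip_width: 0.044
```

View pics/w6c.png

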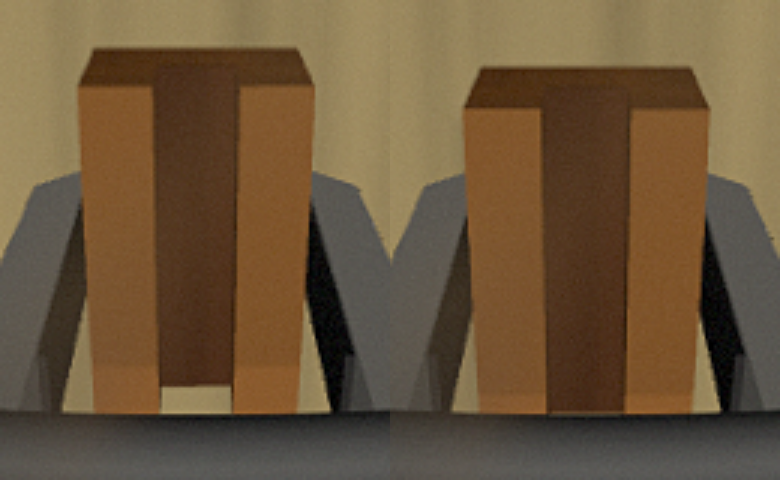

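The block has slid upward and back in the grip, so it rests on the ledge and the tips are nearly down. Releasing.

```bash

python3 -m pendant '[{"rx":0,"ry":0,"rz":0,"tx":0,"ty":0,"tz":-0.05,"grip":0.2},{"rx":0,"ry":0,"rz":0,"tx":0,"ty":0,"tz":0,"grip":-0.2},{"rx":0,"ry":0,"rz":0,"tx":0,"ty":0,"tz":0,"grip":-0.5},{"rx":0,"ry":0,"rz":0,"tx":0,"ty":0,"tz":0,"grip":-0.5},{"rx":0,"ry":0,"rz":0,"tx":0,"ty":0,"tz":0,"grip":-0.5},{"rx":0,"ry":0,"rz":0,"tx":0,"ty":0,"tz":0,"grip":-0.5}]' 20
python3 -c "
from h import *
c=ctrl.camera('wrist');cv2.imwrite('pics/w7.png',c['pixels'])"
```

```text
time_s: 8.8
ee_pos: [0.5088, -0.1247, 0.1877]
eef_rot: [3.14, -0.004, -0.028]
force: [-0.5, 0.8, -0.1]
grip_width: 0.0696
```

View pics/w7.png

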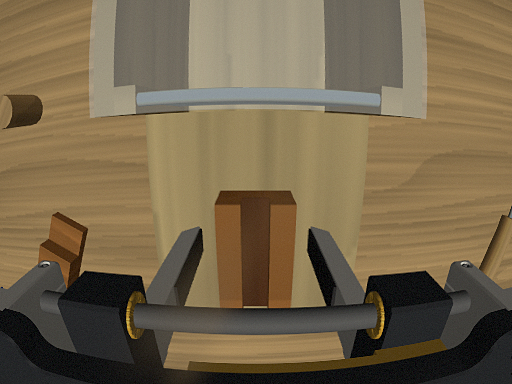

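Released and straight on the ledge, front top edge near row 205. Rising with the fingers at this opening.

```bash

python3 -m pendant '[{"rx":0,"ry":0,"rz":0,"tx":0,"ty":0,"tz":-0.3,"grip":-0.5},{"rx":0,"ry":0,"rz":0,"tx":0,"ty":0,"tz":-0.8,"grip":-0.5},{"rx":0,"ry":0,"rz":0,"tx":0,"ty":0,"tz":-0.8,"grip":-0.5},{"rx":0,"ry":0,"rz":0,"tx":-0.5,"ty":0,"tz":-0.5,"grip":1},{"rx":0,"ry":0,"rz":0,"tx":-0.8,"ty":0,"tz":0,"grip":1},{"rx":0,"ry":0,"rz":0,"tx":-0.8,"ty":0,"tz":0,"grip":1},{"rx":0,"ry":0,"rz":0,"tx":-0.3,"ty":0,"tz":0,"grip":1},{"rx":0,"ry":0,"rz":0,"tx":0,"ty":0,"tz":0,"grip":1}]' 20
python3 d.py 0.415 -0.122 0.2 -0.03
python3 -c "
from h import *
c=ctrl.camera('wrist');cv2.imwrite('pics/w8.png',c['pixels'])"
```

```text
time_s: 9.52
ee_pos: [0.4088, -0.1214, 0.2871]
eef_rot: [3.14, -0.002, -0.027]
force: [0.0, -0.3, 0.2]
grip_width: 0.0406
t 9.5167 pos [ 0.4088 -0.1214  0.2871] rot [ 3.14e+00 -2.00e-03 -2.70e-02] F [ 0.  -0.3  0.2] w 0.0406 q [-0.37  0.03  1.87 -0.    1.24  1.22]
shift shares [0.15 0.01 2.18] turn shares [ 0.02 -0.03  0.04]
```

View pics/w8.png

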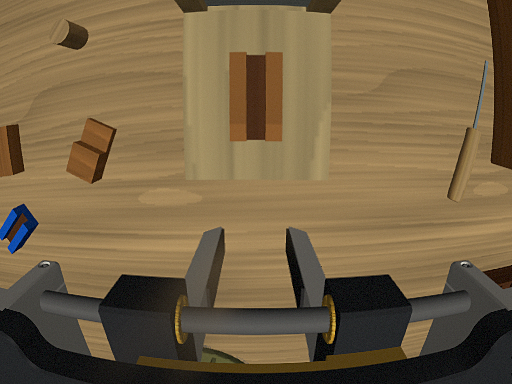

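```bash
python3 - <<'E'
from h import *
c=ctrl.camera("wrist")
P=np.array([wplane(c,*p,.12) for p in [(230,53),(282,53),(281,140),(230,140)]]);print(P.round(4).tolist(),P.mean(0).round(4))
for p in [(183,180),(330,180),(185,14),(332,14)]: print(wplane(c,*p,.09).round(4))
E
```

```text
[[0.5437, -0.105, 0.12], [0.5425, -0.1479, 0.12], [0.4686, -0.1453, 0.12], [0.4698, -0.1026, 0.12]] [ 0.5062 -0.1252  0.12  ]
[ 0.4302 -0.0518  0.09  ]
[ 0.4261 -0.1962  0.09  ]
[ 0.5936 -0.0606  0.09  ]
[ 0.5906 -0.2006  0.09  ]
```

The block is at (0.506,-0.125), about -0.088 in x and centred in y in the sill frame, lying flat. I'll set the fingers about 28 mm apart as a two-point pusher and drop behind it.

```bash

python3 -m pendant '[{"rx":0,"ry":0,"rz":0,"tx":0.15,"ty":0.05,"tz":0.4,"grip":0.4},{"rx":0,"ry":0,"rz":0,"tx":0,"ty":0,"tz":0.7,"grip":0.4},{"rx":0,"ry":0,"rz":0,"tx":0,"ty":0,"tz":0.6,"grip":0.4},{"rx":0,"ry":0,"rz":0,"tx":0,"ty":0,"tz":0.2,"grip":0.4},{"rx":0,"ry":0,"rz":0,"tx":0,"ty":0,"tz":0,"grip":0.4}]' 20
python3 d.py 0.45 -0.123 0.196 -0.03
```

```text
time_s: 10.03
ee_pos: [0.422, -0.1245, 0.2087]
eef_rot: [3.14, -0.005, -0.026]
force: [0.1, 0.7, 0.4]
grip_width: 0.0284
t 10.0333 pos [ 0.422  -0.1245  0.2087] rot [ 3.14  -0.005 -0.026] F [0.1 0.7 0.4] w 0.0284 q [-0.37  0.16  1.93 -0.    1.05  1.23]
shift shares [ 0.7  -0.06  0.32] turn shares [ 0.03 -0.07  0.06]
```

```bash

python3 -m pendant '[{"rx":0,"ry":-0.07,"rz":0.05,"tx":0.2,"ty":-0.04,"tz":0.3,"grip":0.4},{"rx":0,"ry":0,"rz":0,"tx":0.2,"ty":0,"tz":0,"grip":0.4},{"rx":0,"ry":0,"rz":0,"tx":0.2,"ty":0,"tz":0,"grip":0.4},{"rx":0,"ry":0,"rz":0,"tx":0,"ty":0,"tz":0,"grip":0.4}]' 20
python3 d.py 0.58 -0.1268 0.196 -0.03
python3 -c "
from h import *
c=ctrl.camera('wrist');cv2.imwrite('pics/w9.png',c['pixels'])"
```

```text
time_s: 10.37
ee_pos: [0.4501, -0.1239, 0.199]
eef_rot: [3.139, -0.001, -0.029]
force: [-0.2, 0.1, 0.4]
grip_width: 0.0279
t 10.3667 pos [ 0.4501 -0.1239  0.199 ] rot [ 3.139e+00 -1.000e-03 -2.900e-02] F [-0.2  0.1  0.4] w 0.0279 q [-0.35  0.24  1.86 -0.    1.04  1.25]
shift shares [ 3.25 -0.02  0.08] turn shares [ 0.03 -0.02  0.01]
```

View pics/w9.png

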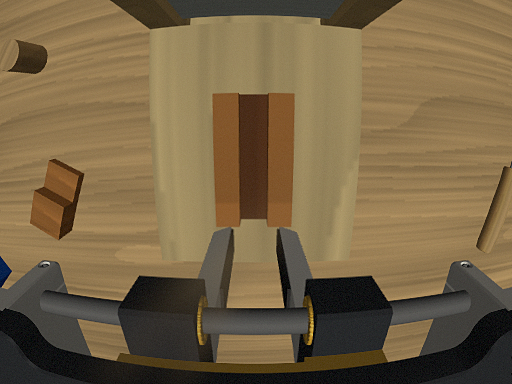

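The fingertips sit just behind the block, symmetric about it (block columns 215–294). Pushing.

```bash

python3 -m pendant '[{"rx":0,"ry":0,"rz":0,"tx":0.2,"ty":0,"tz":0.06,"grip":0.4},{"rx":0,"ry":0,"rz":0,"tx":0.22,"ty":0,"tz":0,"grip":0.4},{"rx":0,"ry":0,"rz":0,"tx":0.22,"ty":0,"tz":0,"grip":0.4},{"rx":0,"ry":0,"rz":0,"tx":0.22,"ty":0,"tz":0,"grip":0.4},{"rx":0,"ry":0,"rz":0,"tx":0.22,"ty":0,"tz":0,"grip":0.4},{"rx":0,"ry":0,"rz":0,"tx":0.22,"ty":0,"tz":0,"grip":0.4}]' 20
python3 d.py 0.58 -0.1268 0.196 -0.03
python3 -c "
from h import *
c=ctrl.camera('wrist');cv2.imwrite('pics/w10.png',c['pixels'])"
```

```text
time_s: 10.92
ee_pos: [0.5061, -0.1258, 0.1992]
eef_rot: [3.138, -0.004, -0.029]
force: [-1.0, 0.3, 0.1]
grip_width: 0.028
t 10.9167 pos [ 0.5061 -0.1258  0.1992] rot [ 3.138 -0.004 -0.029] F [-1.   0.3  0.1] w 0.028 q [-0.31  0.35  1.72 -0.    1.07  1.29]
shift shares [ 1.85 -0.03  0.09] turn shares [ 0.05 -0.06  0.01]
```

View pics/w10.png

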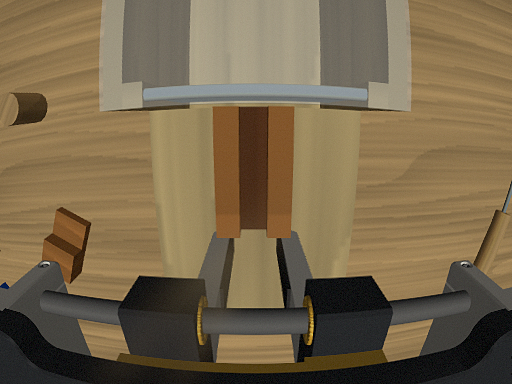

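Block is straight, its nose at the flap (row 107). Continuing.

```bash

python3 -m pendant '[{"rx":0,"ry":0,"rz":0,"tx":0.22,"ty":0,"tz":0.06,"grip":0.4},{"rx":0,"ry":0,"rz":0,"tx":0.22,"ty":0,"tz":0,"grip":0.4},{"rx":0,"ry":0,"rz":0,"tx":0.22,"ty":0,"tz":0,"grip":0.4},{"rx":0,"ry":0,"rz":0,"tx":0.22,"ty":0,"tz":0,"grip":0.4},{"rx":0,"ry":0,"rz":0,"tx":0.22,"ty":0,"tz":0,"grip":0.4}]' 20
python3 d.py 0.58 -0.1268 0.196 -0.03
python3 -c "
from h import *
c=ctrl.camera('wrist');cv2.imwrite('pics/w11.png',c['pixels'])"
```

```text
time_s: 11.38
ee_pos: [0.5534, -0.1271, 0.197]
eef_rot: [3.138, -0.002, -0.029]
force: [-3.8, 0.5, 1.7]
grip_width: 0.0279
t 11.3833 pos [ 0.5534 -0.1271  0.197 ] rot [ 3.138e+00 -2.000e-03 -2.900e-02] F [-3.8  0.5  1.7] w 0.0279 q [-0.29  0.44  1.58 -0.    1.11  1.31]
shift shares [ 0.66 -0.03  0.03] turn shares [ 0.04 -0.03  0.01]
```

View pics/w11.png

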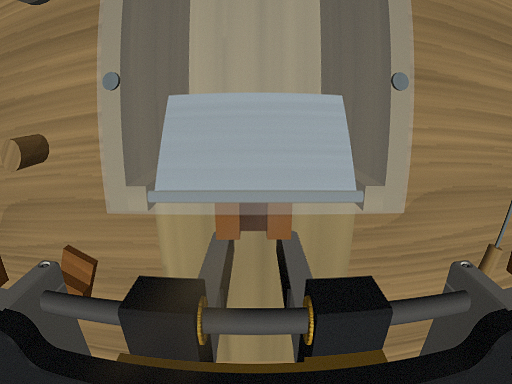

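The flap is swung wide open over the block (rows 95–190), rear end still outside. Pushing the rest, up to the sill.

```bash

python3 -m pendant '[{"rx":0,"ry":0,"rz":0,"tx":0.25,"ty":0,"tz":0,"grip":0.4},{"rx":0,"ry":0,"rz":0,"tx":0.25,"ty":0,"tz":0,"grip":0.4},{"rx":0,"ry":0,"rz":0,"tx":0.15,"ty":0,"tz":0,"grip":0.4},{"rx":0,"ry":0,"rz":0,"tx":0,"ty":0,"tz":0,"grip":0.4}]' 20
python3 d.py 0.58 -0.1268 0.196 -0.03
python3 -c "
from h import *
c=ctrl.camera('wrist');cv2.imwrite('pics/w12.png',c['pixels'])"
```

```text
time_s: 11.77
ee_pos: [0.582, -0.1278, 0.1971]
eef_rot: [3.138, -0.004, -0.029]
force: [-0.5, -0.3, 0.3]
grip_width: 0.0283
t 11.7667 pos [ 0.582  -0.1278  0.1971] rot [ 3.138 -0.004 -0.029] F [-0.5 -0.3  0.3] w 0.0283 q [-0.28  0.5   1.5  -0.    1.14  1.32]
shift shares [-0.05 -0.02  0.03] turn shares [ 0.05 -0.05  0.02]
```

View pics/w12.png

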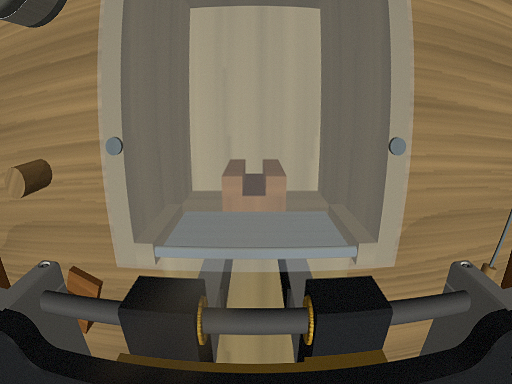

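The block has tipped in and the flap is coming down. Retreating.

```bash

python3 -m pendant '[{"rx":0,"ry":0,"rz":0,"tx":-0.4,"ty":0,"tz":0,"grip":0.4},{"rx":0,"ry":0,"rz":0,"tx":-0.8,"ty":0,"tz":0,"grip":0.4},{"rx":0,"ry":0,"rz":0,"tx":-0.8,"ty":0,"tz":-0.3,"grip":0.4},{"rx":0,"ry":0,"rz":0,"tx":-0.5,"ty":0,"tz":-0.8,"grip":0.4},{"rx":0,"ry":0,"rz":0,"tx":0,"ty":0,"tz":-0.9,"grip":0.4},{"rx":0,"ry":0,"rz":0,"tx":0,"ty":0,"tz":-0.6,"grip":0.4},{"rx":0,"ry":0,"rz":0,"tx":0,"ty":0,"tz":0,"grip":0.4},{"rx":0,"ry":0,"rz":0,"tx":0,"ty":0,"tz":0,"grip":0.4}]' 20
python3 - <<'E'
from h import *
a=ctrl.camera('wrist')['pixels'];b=ctrl.camera('scene')['pixels'][180:335,110:260];t=ctrl.camera('top')['pixels']
cv2.imwrite('pics/w13.png',a);cv2.imwrite('pics/s13.png',cv2.resize(b,None,fx=3.5,fy=3.5,interpolation=cv2.INTER_CUBIC));cv2.imwrite('pics/t13.png',t)
E
```

```text
time_s: 12.48
ee_pos: [0.4718, -0.1235, 0.3026]
eef_rot: [3.139, 0.0, -0.029]
force: [0.0, -0.7, -1.2]
grip_width: 0.0281
```

View pics/w13.png

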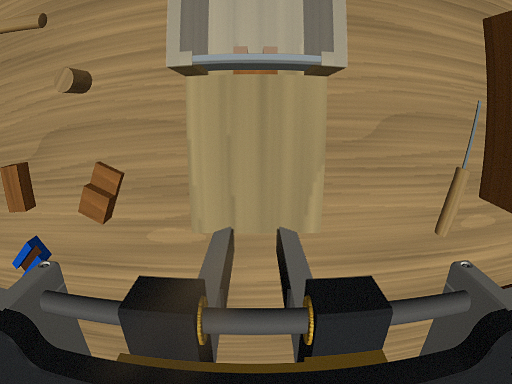

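View pics/s13.png

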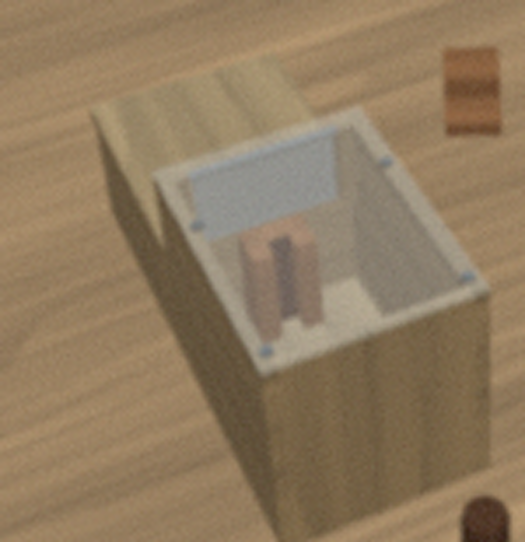

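View pics/t13.png

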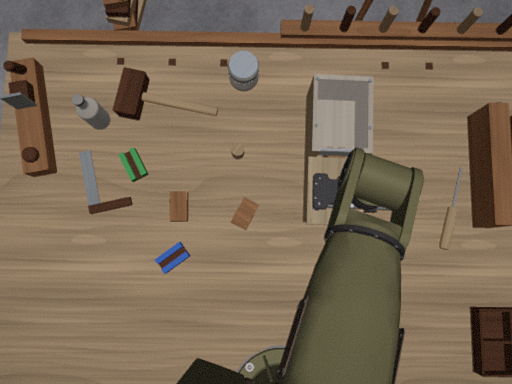

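The block stands on end inside the box, with orange showing just under the flap edge (row 72). I'll check that the flap is really shut and the block isn't leaning on the sill.

```bash

python3 -m pendant '[{"rx":0,"ry":0,"rz":0,"tx":-0.3,"ty":0,"tz":0,"grip":0.4},{"rx":0,"ry":0,"rz":0,"tx":-0.5,"ty":0,"tz":0,"grip":0.4},{"rx":0,"ry":0,"rz":0,"tx":-0.5,"ty":0,"tz":0,"grip":0.4},{"rx":0,"ry":0,"rz":0,"tx":0,"ty":0,"tz":0,"grip":0.4},{"rx":0,"ry":0,"rz":0,"tx":0,"ty":0,"tz":0,"grip":0.4}]' 20
python3 - <<'E'
from h import *
s=ctrl.camera('scene')
a=ctrl.camera('wrist')['pixels'];b=s['pixels']
b0=cv2.imread('pics/scene0.png')
r=lambda i,f:cv2.resize(i,None,fx=f,fy=f,interpolation=cv2.INTER_CUBIC)
cv2.imwrite('pics/w14.png',r(a[0:130,160:350],4));cv2.imwrite('pics/s14.png',np.hstack([r(i[205:305,150:250],4) for i in (b0,b)]))
# expected sill-frame points in scene
S=np.array([.594,-.127,.09]);y=-.03;X=np.array([np.cos(y),np.sin(y),0]);Y=np.array([-np.sin(y),np.cos(y),0]);Z=np.array([0,0,1])
for n,p in {"flapbotL":(.006,.047,.003),"flapbotR":(.006,-.047,.003)}.items():
    for a in (0,.1,.3):
        q=S+X*(.006+.057*np.sin(a))+Y*p[1]+Z*(.06-.057*np.cos(a));u,v=proj(s,q);print(n,a,round((u-150)*4),round((v-205)*4))
E
```

```text
time_s: 13.05
ee_pos: [0.4176, -0.1214, 0.2944]
eef_rot: [-3.139, 0.014, -0.028]
force: [0.2, 0.5, 0.8]
grip_width: 0.0278
flapbotL 0 227 124
flapbotL 0.1 231 130
flapbotL 0.3 238 138
flapbotR 0 73 176
flapbotR 0.1 76 182
flapbotR 0.3 83 191
```

View pics/w14.png

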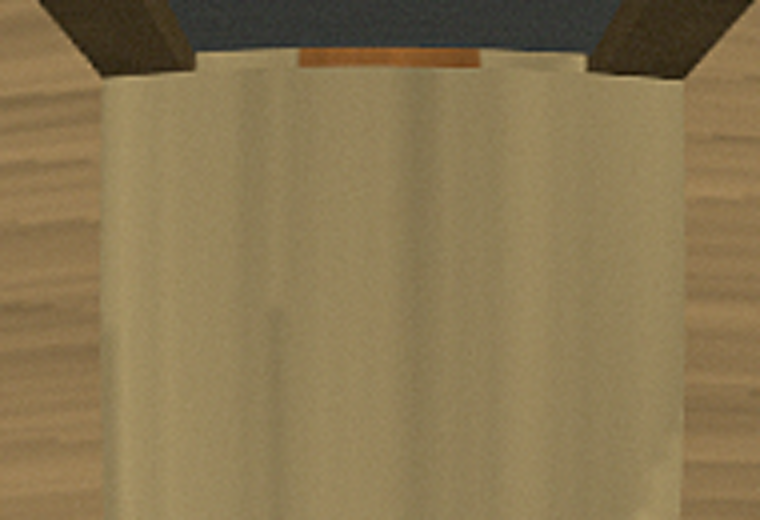

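View pics/s14.png

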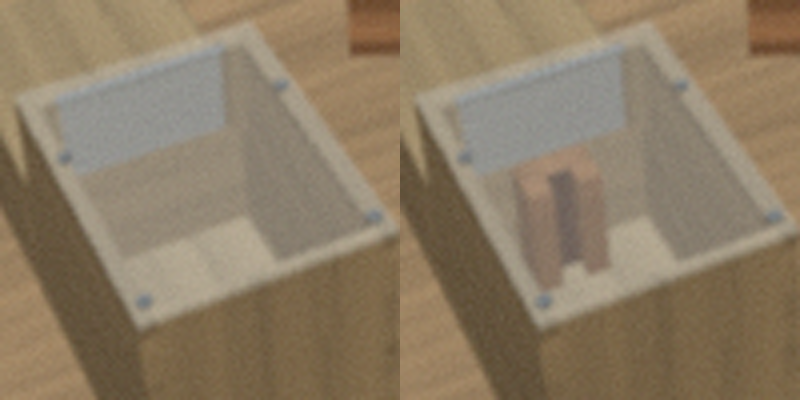

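Flap outline is unchanged from the start, so it's shut. Now estimate how far the standing block's underside is behind the sill, since the limit is x ≥ 0.

```bash
python3 - <<'E'
from h import *
s=ctrl.camera('scene');t=ctrl.camera('top')
r=lambda i,f:cv2.resize(i,None,fx=f,fy=f,interpolation=cv2.INTER_CUBIC)
cv2.imwrite('pics/s15.png',r(s['pixels'][235:285,170:215],12))
cv2.imwrite('pics/t15.png',r(t['pixels'][100:165,305:380],8))
S=np.array([.594,-.127,.09]);y=-.03;X=np.array([np.cos(y),np.sin(y),0]);Y=np.array([-np.sin(y),np.cos(y),0]);Z=np.array([0,0,1])
for x in (.03,.04,.05):
  for z in (-.082,-.006):
    for yy in (.022,-.022):
      u,v=proj(s,S+X*x+Y*yy+Z*z);print(x,z,yy,round((u-170)*12),round((v-235)*12))
E
```

```text
0.03 -0.082 0.022 396 444
0.03 -0.082 -0.022 188 521
0.03 -0.006 0.022 372 164
0.03 -0.006 -0.022 154 240
0.04 -0.082 0.022 416 478
0.04 -0.082 -0.022 207 555
0.04 -0.006 0.022 392 197
0.04 -0.006 -0.022 174 273
0.05 -0.082 0.022 436 511
0.05 -0.082 -0.022 226 589
0.05 -0.006 0.022 413 230
0.05 -0.006 -0.022 193 308
```

View pics/s15.png

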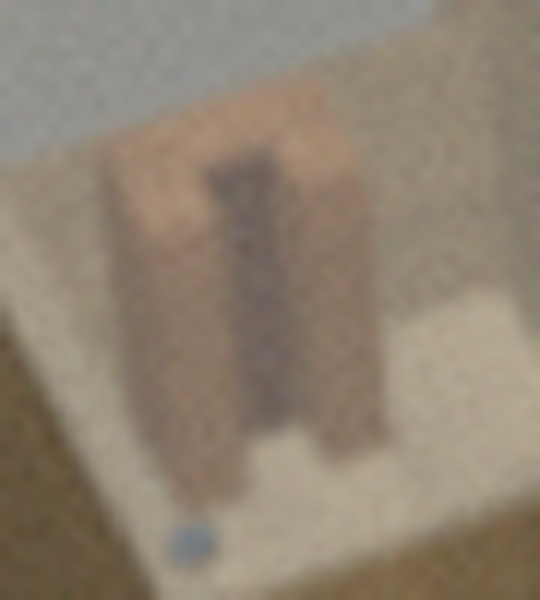

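View pics/t15.png

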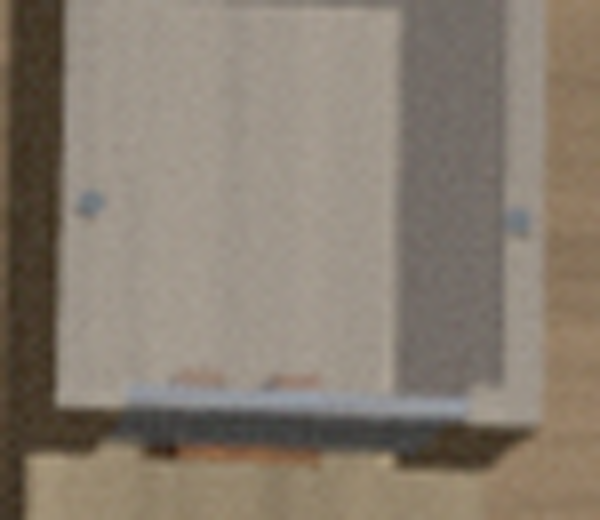

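```bash
python3 - <<'E'
from h import *
s=ctrl.camera('scene')
S=np.array([.594,-.127,.09]);y=-.03;R=np.array([[np.cos(y),np.sin(y)],[-np.sin(y),np.cos(y)]])
f=lambda u,v,z:np.round(R@(plane(s,u,v,z)-S)[:2],4)
print("wall foot",f(150+118/4,205+260/4,.008),f(150+250/4,205+218/4,.008))
print("base",f(170+388/12,235+445/12,.008),f(170+185/12,235+505/12,.008))
print("top front",f(170+372/12,235+190/12,.084),f(170+170/12,235+245/12,.084))
b0=cv2.imread('pics/scene0.png');cv2.imwrite('pics/s16.png',cv2.resize(b0[235:285,165:215],None,fx=12,fy=12,interpolation=cv2.INTER_CUBIC))
E
```

```text
wall foot [-0.0018 -0.0252] [0.0022 0.0588]
base [0.0294 0.0205] [ 0.0259 -0.021 ]
top front [0.0365 0.0194] [ 0.0327 -0.0199]
```

View pics/s16.png

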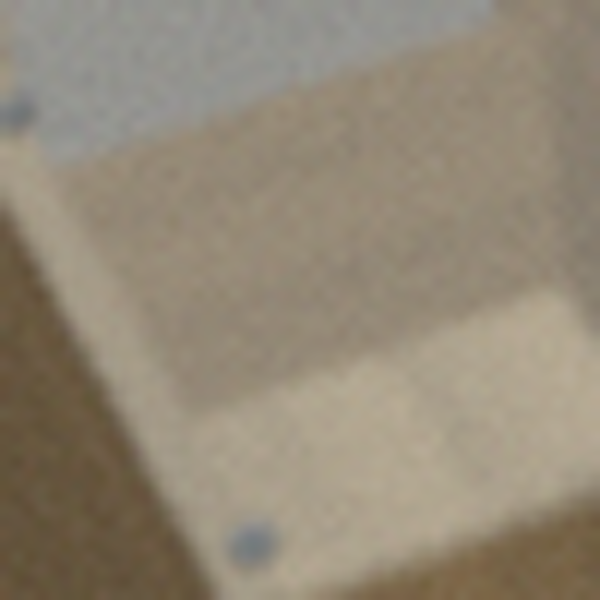

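The block stands flush against the wall under the sill: groove face at about 0.030, so its origin is right at the x = 0 limit, too close to call within calibration. There's time left, so I'll tilt the tool, reach through the port, grip the block's top and move it further in. First the tilt, in free air.

```bash
cat > e.py <<'E'
import sys;from h import *
from scipy.spatial.transform import Rotation as R
# e.py tipx tipy tipz (mm, sill frame) tilt(deg)
a=[float(v) for v in sys.argv[1:5]]
o=ctrl.get_obs();S=np.array([.594,-.127,.09]);W=R.from_euler("z",-.03)
Rt=R.from_euler("xyz",[np.pi,-np.radians(a[3]),-.03]);Rc=R.from_euler("xyz",o["eef_rot"])
tip=S+W.apply(np.array(a[:3])/1000);T=tip-Rt.apply([0,0,.097])
cur=W.inv().apply(o["ee_pos"]+Rc.apply([0,0,.097])-S)*1000
print("t",round(o["time_s"],2),"tip now mm",cur.round(1),"tcp sill",(W.inv().apply(o["ee_pos"]-S)*1000).round(1),"rot",o["eef_rot"].round(3),"q",o["qpos"].round(2),"F",o["force"].round(1),"w",round(o["grip_width"],4))
print("tip shift shares (cur tool axes)",(Rc.inv().apply(tip-(o["ee_pos"]+Rc.apply([0,0,.097])))/.04).round(2),"tcp shift",(Rc.inv().apply(T-o["ee_pos"])/.04).round(2),"turn",(np.degrees((Rc.inv()*Rt).as_rotvec())/4).round(2))
E
python3 -m pendant '[{"rx":0,"ry":0.5,"rz":0,"tx":0,"ty":0,"tz":-0.1,"grip":-0.2},{"rx":0,"ry":1,"rz":0,"tx":0,"ty":0,"tz":-0.1,"grip":-0.2},{"rx":0,"ry":1,"rz":0,"tx":0,"ty":0,"tz":0,"grip":-0.2},{"rx":0,"ry":1,"rz":0,"tx":0,"ty":0,"tz":0,"grip":-0.2},{"rx":0,"ry":1,"rz":0,"tx":0,"ty":0,"tz":0,"grip":-0.2},{"rx":0,"ry":1,"rz":0,"tx":0,"ty":0,"tz":0,"grip":-0.2},{"rx":0,"ry":1,"rz":0,"tx":0,"ty":0,"tz":0,"grip":-0.2},{"rx":0,"ry":0,"rz":0,"tx":0,"ty":0,"tz":0,"grip":-0.2}]' 12
python3 e.py -30 0 49 45
```

```text
time_s: 13.97
ee_pos: [0.421, -0.1218, 0.3055]
eef_rot: [3.14, -0.475, -0.028]
force: [-0.8, -0.1, -0.3]
grip_width: 0.0565
t 13.97 tip now mm [-1.287e+02 -1.000e-01  1.293e+02] tcp sill [-173.1   -0.   215.5] rot [ 3.14  -0.475 -0.028] q [-0.44 -0.12  2.02  0.25  0.82  1.03] F [-0.8 -0.1 -0.3] w 0.0565
tip shift shares (cur tool axes) [ 1.28 -0.    2.91] tcp shift [ 0.54 -0.    3.03] turn [0.01 4.44 0.03]
```

```bash

python3 -m pendant '[{"rx":0,"ry":1,"rz":0,"tx":0.2,"ty":0,"tz":0.3,"grip":-0.2},{"rx":0,"ry":1,"rz":0,"tx":0.2,"ty":0,"tz":0.5,"grip":-0.2},{"rx":0,"ry":1,"rz":0,"tx":0,"ty":0,"tz":0.5,"grip":-0.2},{"rx":0,"ry":1,"rz":0,"tx":0,"ty":0,"tz":0.3,"grip":-0.2},{"rx":0,"ry":0.4,"rz":0,"tx":0,"ty":0,"tz":0,"grip":-0.2},{"rx":0,"ry":0,"rz":0,"tx":0,"ty":0,"tz":0,"grip":-0.2}]' 12
python3 e.py -30 0 49 45
```

```text
time_s: 14.47
ee_pos: [0.4735, -0.1245, 0.2614]
eef_rot: [3.133, -0.795, -0.026]
force: [-0.2, -0.4, 0.6]
grip_width: 0.0563
t 14.47 tip now mm [-51.3  -1.6 103.5] tcp sill [-120.5   -1.1  171.4] rot [ 3.133 -0.795 -0.026] q [-0.43  0.01  2.1   0.79  0.39  0.53] F [-0.2 -0.4  0.6] w 0.0563
tip shift shares (cur tool axes) [-0.6  -0.05  1.33] tcp shift [-0.58 -0.04  1.33] turn [ 0.07 -0.13  0.04]
```

```bash

python3 -m pendant '[{"rx":0,"ry":-0.1,"rz":0,"tx":-0.3,"ty":-0.04,"tz":0.3,"grip":-0.2},{"rx":0,"ry":0,"rz":0,"tx":-0.28,"ty":0,"tz":0.4,"grip":-0.2},{"rx":0,"ry":0,"rz":0,"tx":0,"ty":0,"tz":0.4,"grip":-0.2},{"rx":0,"ry":0,"rz":0,"tx":0,"ty":0,"tz":0.2,"grip":-0.2},{"rx":0,"ry":0,"rz":0,"tx":0,"ty":0,"tz":0,"grip":-0.2}]' 12
python3 e.py -30 0 49 45
python3 -c "
from h import *
cv2.imwrite('pics/w17.png',ctrl.camera('wrist')['pixels']);cv2.imwrite('pics/s17.png',ctrl.camera('scene')['pixels'][100:340,90:330].repeat(2,0).repeat(2,1))"
```

```text
time_s: 14.88
ee_pos: [0.4973, -0.1232, 0.2092]
eef_rot: [3.137, -0.786, -0.022]
force: [0.3, -0.8, 0.4]
grip_width: 0.0564
t 14.88 tip now mm [-28.1   1.   50.7] tcp sill [-96.8   0.9 119.2] rot [ 3.137 -0.786 -0.022] q [-0.4   0.15  2.08  1.05  0.3   0.27] F [ 0.3 -0.8  0.4] w 0.0564
tip shift shares (cur tool axes) [-0.06  0.03 -0.  ] tcp shift [-0.06  0.02 -0.  ] turn [-0.01 -0.01  0.08]
```

View pics/w17.png

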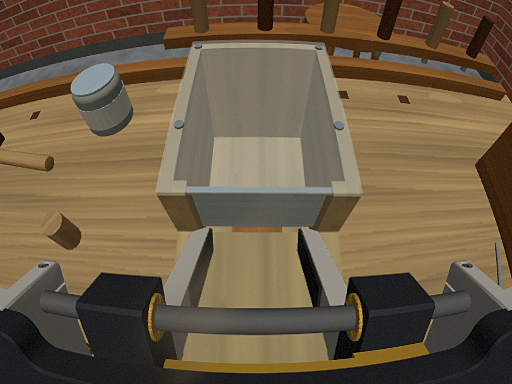

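View pics/s17.png

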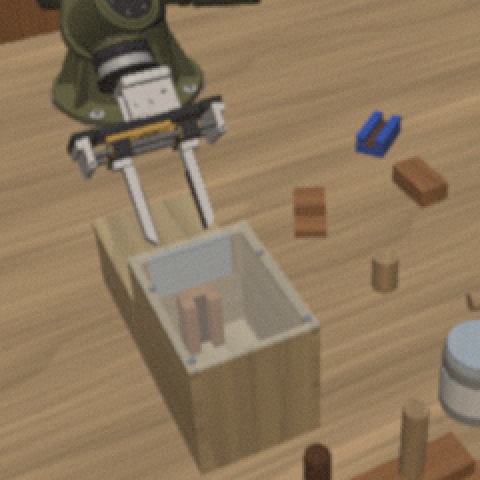

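Fingers are centred on the port (cols 188–325 vs port 192–330) and on the block (orange, 230–283). Going in along the finger axis.

```bash

python3 -m pendant '[{"rx":0,"ry":0,"rz":0.08,"tx":-0.05,"ty":0.02,"tz":0.3,"grip":-0.2},{"rx":0,"ry":0,"rz":0,"tx":0,"ty":0,"tz":0.3,"grip":-0.2},{"rx":0,"ry":0,"rz":0,"tx":0,"ty":0,"tz":0.3,"grip":-0.2},{"rx":0,"ry":0,"rz":0,"tx":0,"ty":0,"tz":0.2,"grip":-0.2},{"rx":0,"ry":0,"rz":0,"tx":0,"ty":0,"tz":0,"grip":-0.2}]' 12
python3 e.py 34 0 -14 45
python3 -c "
from h import *
cv2.imwrite('pics/w18.png',ctrl.camera('wrist')['pixels'])"
```

```text
time_s: 15.4
ee_pos: [0.5284, -0.125, 0.1823]
eef_rot: [3.141, -0.795, -0.026]
force: [0.4, 0.6, -0.4]
grip_width: 0.0563
t 15.4 tip now mm [ 3.6  0.2 24.4] tcp sill [-65.6   0.   92.3] rot [ 3.141 -0.795 -0.026] q [-0.38  0.27  2.03  1.24  0.26  0.08] F [ 0.4  0.6 -0.4] w 0.0563
tip shift shares (cur tool axes) [-0.15  0.01  1.22] tcp shift [-0.13  0.    1.22] turn [-0.03 -0.13  0.04]
```

View pics/w18.png

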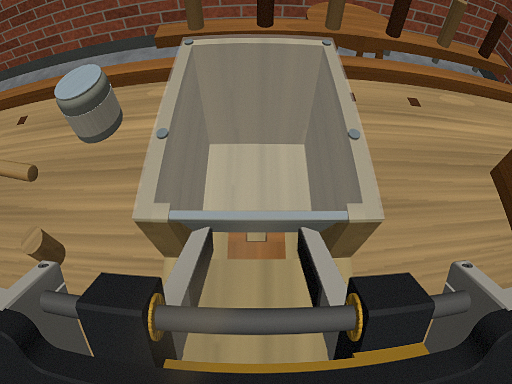

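The tips are in the port with the flap lifted, and the block's end face with its groove shows between the fingers (258,243). Continuing.

```bash

python3 -m pendant '[{"rx":0,"ry":-0.1,"rz":0.04,"tx":-0.07,"ty":0,"tz":0.25,"grip":-0.2},{"rx":0,"ry":0,"rz":0,"tx":-0.05,"ty":0,"tz":0.25,"grip":-0.2},{"rx":0,"ry":0,"rz":0,"tx":0,"ty":0,"tz":0.25,"grip":-0.2},{"rx":0,"ry":0,"rz":0,"tx":0,"ty":0,"tz":0,"grip":-0.2}]' 12
python3 e.py 34 0 -14 45
```

```text
time_s: 15.78
ee_pos: [0.5462, -0.1256, 0.1621]
eef_rot: [-3.14, -0.793, -0.028]
force: [0.9, 0.8, -0.2]
grip_width: 0.0559
t 15.78 tip now mm [21.2  0.3  4. ] tcp sill [-47.9   0.   72.1] rot [-3.14  -0.793 -0.028] q [-0.36  0.34  1.99  1.37  0.24 -0.04] F [ 0.9  0.8 -0.2] w 0.0559
tip shift shares (cur tool axes) [-0.1   0.01  0.54] tcp shift [-0.08  0.    0.54] turn [-0.04 -0.11  0.02]
```

```bash

python3 -m pendant '[{"rx":0,"ry":-0.1,"rz":0,"tx":0,"ty":0,"tz":0.25,"grip":-0.2},{"rx":0,"ry":0,"rz":0,"tx":0,"ty":0,"tz":0.25,"grip":-0.2},{"rx":0,"ry":0,"rz":0,"tx":0,"ty":0,"tz":0.05,"grip":-0.2},{"rx":0,"ry":0,"rz":0,"tx":0,"ty":0,"tz":0,"grip":-0.2}]' 12
python3 e.py 34 0 -14 45
python3 -c "
from h import *
cv2.imwrite('pics/w19.png',ctrl.camera('wrist')['pixels']);cv2.imwrite('pics/s19.png',ctrl.camera('scene')['pixels'][190:310,110:260].repeat(4,0).repeat(4,1))"
```

```text
time_s: 16.12
ee_pos: [0.5613, -0.126, 0.1503]
eef_rot: [-3.14, -0.79, -0.027]
force: [-0.2, 0.3, -0.3]
grip_width: 0.0567
t 16.12 tip now mm [36.2  0.3 -8. ] tcp sill [-32.7  -0.   60.3] rot [-3.14  -0.79  -0.027] q [-0.35  0.39  1.95  1.41  0.23 -0.07] F [-0.2  0.3 -0.3] w 0.0567
tip shift shares (cur tool axes) [-0.14  0.01  0.07] tcp shift [-0.13 -0.    0.07] turn [-0.05 -0.06  0.03]
```

View pics/w19.png

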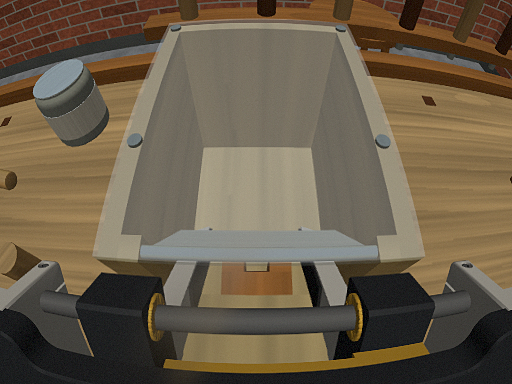

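View pics/s19.png

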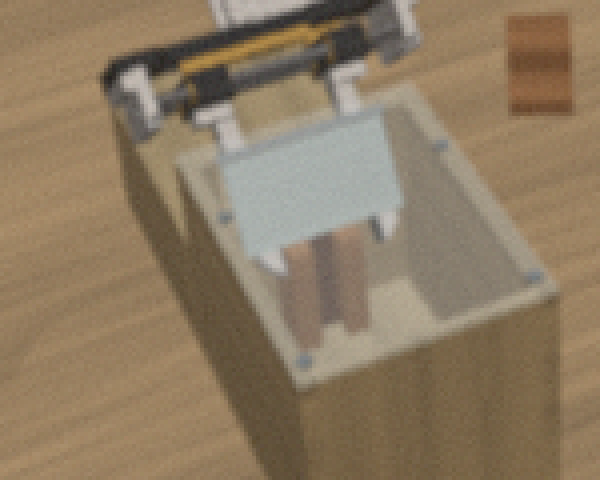

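The fingers straddle the block, tips visible either side of it. A little deeper, then grip.

```bash

python3 -m pendant '[{"rx":0,"ry":0,"rz":0,"tx":-0.1,"ty":0,"tz":0.12,"grip":-0.2},{"rx":0,"ry":0,"rz":0,"tx":-0.06,"ty":0,"tz":0.06,"grip":-0.2},{"rx":0,"ry":0,"rz":0,"tx":0,"ty":0,"tz":0,"grip":-0.2}]' 12
python3 e.py 36 0 -17 45
python3 -m pendant '[{"rx":0,"ry":0,"rz":0,"tx":0,"ty":0,"tz":0,"grip":0.3},{"rx":0,"ry":0,"rz":0,"tx":0,"ty":0,"tz":0,"grip":0.3},{"rx":0,"ry":0,"rz":0,"tx":0,"ty":0,"tz":0,"grip":0.3},{"rx":0,"ry":0,"rz":0,"tx":0,"ty":0,"tz":0,"grip":0.3},{"rx":0,"ry":0,"rz":0,"tx":0,"ty":0,"tz":0,"grip":0.3}]' 12
python3 e.py 36 0 -17 45
```

```text
time_s: 16.47
ee_pos: [0.5611, -0.1262, 0.1428]
eef_rot: [-3.141, -0.792, -0.026]
force: [-0.2, -0.4, -1.0]
grip_width: 0.0565
t 16.47 tip now mm [ 36.2   0.1 -15.3] tcp sill [-32.9  -0.2  52.8] rot [-3.141 -0.792 -0.026] q [-0.35  0.4   1.96  1.5   0.23 -0.16] F [-0.2 -0.4 -1. ] w 0.0565
tip shift shares (cur tool axes) [-0.03  0.    0.03] tcp shift [-0.02 -0.    0.03] turn [-0.04 -0.1   0.04]
time_s: 16.88
ee_pos: [0.5607, -0.1263, 0.1445]
eef_rot: [3.141, -0.794, -0.026]
force: [1.3, 0.1, -2.8]
grip_width: 0.044
t 16.88 tip now mm [ 35.9  -0.1 -13.5] tcp sill [-33.3  -0.3  54.5] rot [ 3.141 -0.794 -0.026] q [-0.36  0.4   1.96  1.49  0.23 -0.16] F [ 1.3  0.1 -2.8] w 0.044
tip shift shares (cur tool axes) [-0.06 -0.    0.06] tcp shift [-0.04 -0.01  0.06] turn [-0.04 -0.12  0.04]
```

Gripped at 44 mm. Moving about 18 mm further in.

```bash

python3 -m pendant '[{"rx":0,"ry":0,"rz":0,"tx":0.08,"ty":0,"tz":0.06,"grip":0.3},{"rx":0,"ry":0,"rz":0,"tx":0.08,"ty":0,"tz":0.08,"grip":0.3},{"rx":0,"ry":0,"rz":0,"tx":0.08,"ty":0,"tz":0.08,"grip":0.3},{"rx":0,"ry":0,"rz":0,"tx":0.08,"ty":0,"tz":0.08,"grip":0.3},{"rx":0,"ry":0,"rz":0,"tx":0,"ty":0,"tz":0,"grip":0.3}]' 12
python3 e.py 54 0 -14 45
python3 -c "
from h import *
cv2.imwrite('pics/w20.png',ctrl.camera('wrist')['pixels']);cv2.imwrite('pics/s20.png',ctrl.camera('scene')['pixels'][190:310,110:260].repeat(4,0).repeat(4,1))"
```

```text
time_s: 17.3
ee_pos: [0.5801, -0.1268, 0.1454]
eef_rot: [3.141, -0.793, -0.026]
force: [-0.8, 0.3, -1.2]
grip_width: 0.0437
t 17.3 tip now mm [ 55.2   0.1 -12.7] tcp sill [-13.9  -0.2  55.4] rot [ 3.141 -0.793 -0.026] q [-0.34  0.43  1.91  1.41  0.23 -0.06] F [-0.8  0.3 -1.2] w 0.0437
tip shift shares (cur tool axes) [-0.05  0.    0.  ] tcp shift [-0.03 -0.01  0.  ] turn [-0.04 -0.12  0.04]
```

View pics/s20.png

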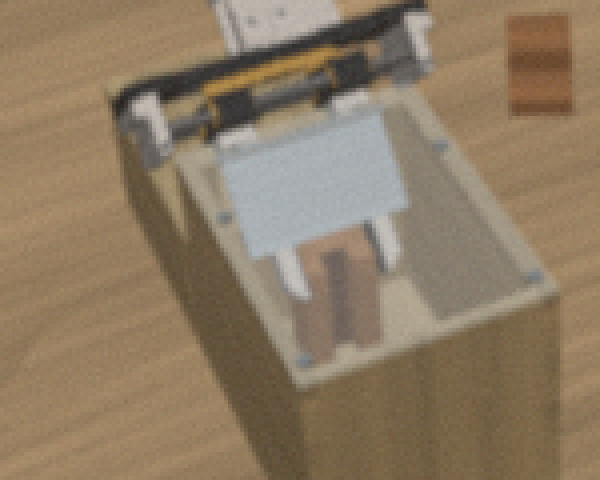

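View pics/w20.png

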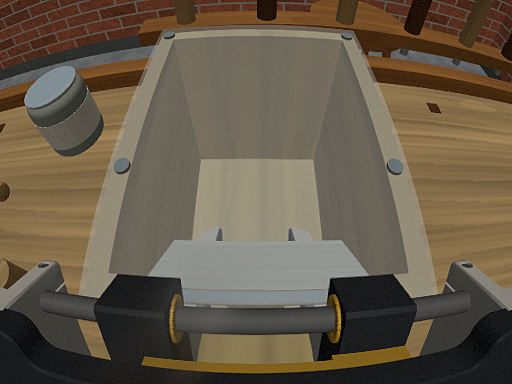

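Block moved about 19 mm in with the fingers. Opening, then backing out the way I came.

```bash

python3 -m pendant '[{"rx":0,"ry":0,"rz":0,"tx":0,"ty":0,"tz":0,"grip":-0.2},{"rx":0,"ry":0,"rz":0,"tx":0,"ty":0,"tz":0,"grip":-0.2},{"rx":0,"ry":0,"rz":0,"tx":0,"ty":0,"tz":0,"grip":-0.2},{"rx":0,"ry":0,"rz":0,"tx":-0.06,"ty":0,"tz":-0.1,"grip":-0.2},{"rx":0,"ry":0,"rz":0,"tx":-0.06,"ty":0,"tz":-0.2,"grip":-0.2},{"rx":0,"ry":0,"rz":0,"tx":-0.06,"ty":0,"tz":-0.3,"grip":-0.2},{"rx":0,"ry":0,"rz":0,"tx":0,"ty":0,"tz":-0.3,"grip":-0.2}]' 12
python3 e.py -30 0 49 45
```

```text
time_s: 17.98
ee_pos: [0.5464, -0.1255, 0.1648]
eef_rot: [-3.14, -0.791, -0.027]
force: [-0.1, 0.2, -0.1]
grip_width: 0.0563
t 17.98 tip now mm [21.3  0.4  6.6] tcp sill [-47.7   0.1  74.8] rot [-3.14  -0.791 -0.027] q [-0.36  0.34  1.99  1.33  0.25  0.  ] F [-0.1  0.2 -0.1] w 0.0563
tip shift shares (cur tool axes) [-0.15  0.   -1.66] tcp shift [-0.13 -0.01 -1.66] turn [-0.06 -0.08  0.04]
```

```bash

python3 -m pendant '[{"rx":0,"ry":0,"rz":0,"tx":0,"ty":0,"tz":-0.3,"grip":-0.2},{"rx":0,"ry":0,"rz":0,"tx":0,"ty":0,"tz":-0.4,"grip":-0.2},{"rx":0,"ry":0,"rz":0,"tx":0,"ty":0,"tz":-0.5,"grip":-0.2},{"rx":0,"ry":0,"rz":0,"tx":0,"ty":0,"tz":-0.6,"grip":-0.2},{"rx":0,"ry":0,"rz":0,"tx":0,"ty":0,"tz":-0.6,"grip":-0.2},{"rx":0,"ry":0,"rz":0,"tx":0,"ty":0,"tz":-0.6,"grip":-0.2},{"rx":0,"ry":0,"rz":0,"tx":0,"ty":0,"tz":0,"grip":-0.2},{"rx":0,"ry":0,"rz":0,"tx":0,"ty":0,"tz":0,"grip":-0.2}]' 12
python3 -m pendant '[{"rx":0,"ry":0,"rz":0,"tx":0,"ty":0,"tz":0,"grip":-0.2},{"rx":0,"ry":0,"rz":0,"tx":0,"ty":0,"tz":0,"grip":-0.2},{"rx":0,"ry":0,"rz":0,"tx":0,"ty":0,"tz":0,"grip":-0.2},{"rx":0,"ry":0,"rz":0,"tx":0,"ty":0,"tz":0,"grip":-0.2},{"rx":0,"ry":0,"rz":0,"tx":0,"ty":0,"tz":0,"grip":-0.2},{"rx":0,"ry":0,"rz":0,"tx":0,"ty":0,"tz":0,"grip":-0.2}]' 12
python3 e.py -30 0 49 45
python3 -c "
from h import *
r=lambda i,f:cv2.resize(i,None,fx=f,fy=f,interpolation=cv2.INTER_CUBIC)
b0=cv2.imread('pics/scene0.png');b=ctrl.camera('scene')['pixels']
cv2.imwrite('pics/w21.png',ctrl.camera('wrist')['pixels']);cv2.imwrite('pics/s21.png',np.hstack([r(i[205:305,150:250],4) for i in (b0,b)]));cv2.imwrite('pics/t21.png',ctrl.camera('top')['pixels'])"
```

```text
time_s: 18.65
ee_pos: [0.4511, -0.1227, 0.2554]
eef_rot: [3.138, -0.792, -0.026]
force: [0.2, -0.7, -0.2]
grip_width: 0.0563
time_s: 19.15
ee_pos: [0.4518, -0.1225, 0.2527]
eef_rot: [3.141, -0.789, -0.027]
force: [0.1, 0.4, 0.7]
grip_width: 0.0565
t 19.15 tip now mm [-73.5   0.3  94.3] tcp sill [-142.3    0.2  162.7] rot [ 3.141 -0.789 -0.027] q [-0.45 -0.03  2.15  0.85  0.4   0.46] F [0.1 0.4 0.7] w 0.0565
tip shift shares (cur tool axes) [-0.04  0.01  1.57] tcp shift [-0.03  0.01  1.57] turn [-0.02 -0.05  0.03]
```

View pics/s21.png

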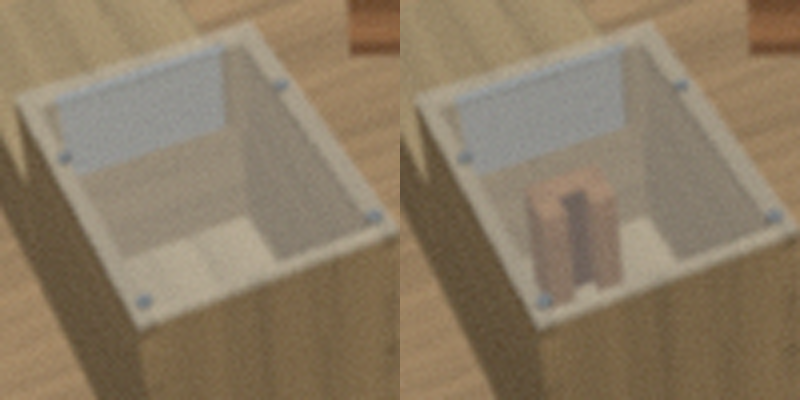

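View pics/w21.png

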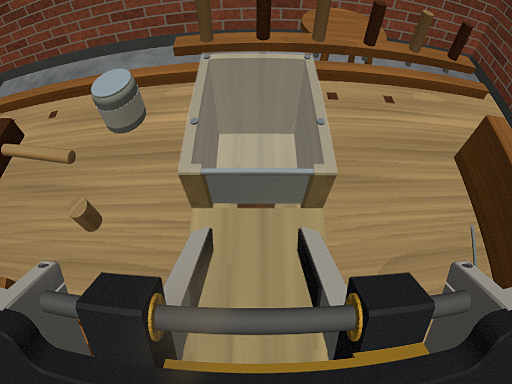

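View pics/t21.png

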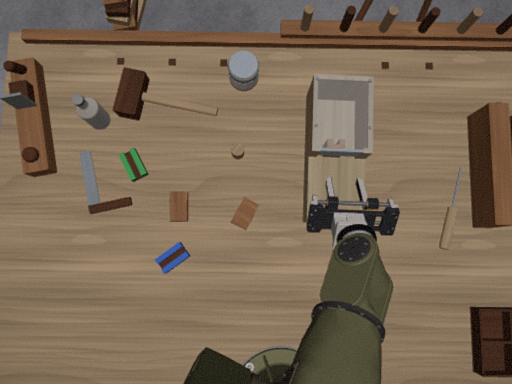

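The block stands clear of the wall, the flap matches the start picture, and the plain block is still at (179,206). One last measurement, then hand in.

```bash
python3 - <<'E'
from h import *
s=ctrl.camera('scene')
S=np.array([.594,-.127,.09]);y=-.03;R=np.array([[np.cos(y),np.sin(y)],[-np.sin(y),np.cos(y)]])
f=lambda u,v,z:np.round(R@(plane(s,150+(u-400)/4,205+v/4,z)-S)[:2],4)
print("base front",f(550,303,.008),f(618,280,.008),"top front",f(548,221,.084),f(615,196,.084),"top rear",f(528,185,.084),f(592,168,.084))
b0=cv2.imread('pics/scene0.png');d=cv2.absdiff(b0,s['pixels'])
print("flap region mean diff",d[220:240,168:200].mean(),"plain region",d[175:205,283:318].mean())
i=cv2.imread('pics/s21.png')
print(ctrl.get_obs()["force"].round(1)); print(ctrl.hand_in())
E
```

```text
base front [ 0.0389 -0.0209] [0.0404 0.0214] top front [ 0.0498 -0.0198] [0.0487 0.0209] top rear [ 0.0179 -0.0194] [0.0217 0.0181]
flap region mean diff 3.9265625 plain region 3.5825396825396827
[-0.7  0.2  0.4]
the job is handed in; nothing more can be done
None
```

The grooved test cut is in the scrap box, below the level of the sill, and the flap is shut behind it. I handed the job in at about 19 s; the hand-in gives no verdict.

- **Ledge:** I gripped the test cut and lowered it on the ledge about 88 mm before the sill. It slid a few millimetres in the grip as it touched down, but ended flat and straight. The flap was shut.
- **Push:** I pushed it with two fingertips. The flap swung wide open, the block tipped in, and the flap closed.
- **Extra step:** It landed standing on end, flush with the wall under the sill, so its x was too close to the 0 limit to call. I tilted the tool, reached through the port, gripped the block's top, moved it about 19 mm further in and backed out.

**Last checks:**
- **Test cut:** It stands upright, with its underside about 10–20 mm past the sill and its origin about 44 mm below the ledge. Base and top readings of x differ by about 9 mm, but both are inside the limit. I did not measure its speed, only saw it standing in single pictures.
- **Flap:** It looks the same as in the first picture.
- **Plain block:** It has not moved in the pictures.
- **Robot:** It touches nothing, and the force reading is only noise.

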